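# Sanitise the bedside handset under the UV lamp and dock it

### The job

Sanitise the cordless handset: hold it upright, its middle opposite the middle of the violet window of the lamp and about 6 cm from the glass, and show it squarely, for a second each, first the keypad side, then the navy back, then the edge with the orange stripe, then the edge with the green stripe. No finger may touch the side being shown, so stand the handset down on the way and take it again by the other pair of sides. Then stand it on the sloped charging dock, foot on the ledge, back against the backrest and keypad outwards; never drop or tip over the handset, do not bump the lamp, and leave everything else where it is.

Things in the scene. Friction and masses are not known exactly. Their poses are not given: they have to be found in the camera images.
- handset: white cordless handset standing on its foot, 36 (x) x 52 (y) x 165 (z) mm, 0.22 kg. Origin under the foot's centre, z to the top end; keypad side faces its -x, navy back +x, orange-striped edge +y, green-striped edge -y. Side panels run from 20 mm up to the top, corners recessed. Grip the top 45 mm: by both edges (52 mm) or by keypad and back (36 mm). Starts upright at any yaw
- key_side: keypad side of the handset (small screen and black keys, panel 40 mm wide), part of the handset; origin at its middle on the outer surface, 85 mm above the foot, 18 mm from the handset's axis; z points outwards, x along the handset's length, y across
- back_side: navy back of the handset (panel 40 mm wide), part of the handset; origin on the outer surface 85 mm above the foot, 18 mm from the axis; z outwards, x along the length
- orange_edge: handset edge with an orange stripe (panel 25 mm wide), part of the handset; origin on the outer surface 85 mm above the foot, 26 mm from the axis; z outwards, y along the length
- green_edge: handset edge with a green stripe (panel 25 mm wide), part of the handset; origin on the outer surface 85 mm above the foot, 26 mm from the axis; z outwards, y along the length
- lamp: fixed grey UV lamp: base disc 120 mm across, post, head 40 x 120 x 140 mm (x, y, z) from 130 to 270 mm above the table, a switch stub up to 290 mm. Origin under the centre of the base; the window is on its -x side
- window: violet glass of the lamp, 90 mm wide, 110 mm high, upright. Origin at the centre of the glass, 200 mm above the table; z points horizontally out of the glass, x along its vertical, y across
- dock: fixed black charging dock, base 90 x 90 mm, ledge about 45 mm high, backrest top about 125 mm high. Origin under the ledge's middle on the table; it opens to its -x
- rest: grey sloped support of the dock, leaning back 20 degrees. Origin on the ledge where the centre of the handset's foot goes; z up along the backrest, x into the backrest (its face is at x = 19.5 mm, 50 mm wide, 81 mm high), y across. Ledge 70 mm wide, 4 mm lip at x = -21.5 mm. A docked handset has the same origin and axes as this frame
- tray: fixed brown valet tray, 230 x 230 mm, 6 mm thick, flat; the handset, cup, clock and jar stand on it in four places in any order. Origin under its centre
- cup: bystander on the tray: white cup, 68 mm across, 90 mm tall; origin under its centre
- clock: bystander on the tray: black alarm clock, 40 x 70 x 70 mm; origin under its centre
- jar: bystander on the tray: amber jar, 60 mm across, 65 mm tall; origin under its centre
- bottle: bystander: green water bottle, 62 mm across, 200 mm tall, between tray and dock; origin under its centre
- book: bystander: red book lying flat, 130 x 190 x 32 mm; origin under its centre
- spectacles: bystander: brown spectacles lying on the book, 130 x 130 x 45 mm; origin under their middle
- remote: bystander: black TV remote lying flat, 50 x 160 x 20 mm; origin under its centre
Not all that is in view belongs to the job. What is shaped like the dock but brown or red is not meant.

How it is judged (in metres and radians):
On the way, in this order (a step that is already met when the one before it is completed fails the run):
1. the keypad side faces the lamp window, free of fingers (z of window in the frame of key_side between 0.035 and 0.09 m and x of window in the frame of key_side between -0.03 and 0.03 m and y of window in the frame of key_side between -0.03 and 0.03 m and angle between the z axis of key_side and the z axis of window, either way round below 0.2 rad and contact force between the fingers and key_side below 0.2 N), for 0.5 s.
2. the navy back faces the lamp window, free of fingers (z of window in the frame of back_side between 0.035 and 0.09 m and x of window in the frame of back_side between -0.03 and 0.03 m and y of window in the frame of back_side between -0.03 and 0.03 m and angle between the z axis of back_side and the z axis of window, either way round below 0.2 rad and contact force between the fingers and back_side below 0.2 N), for 0.5 s.
3. the edge with the orange stripe faces the lamp window, free of fingers (z of window in the frame of orange_edge between 0.035 and 0.09 m and x of window in the frame of orange_edge between -0.03 and 0.03 m and y of window in the frame of orange_edge between -0.03 and 0.03 m and angle between the z axis of orange_edge and the z axis of window, either way round below 0.2 rad and contact force between the fingers and orange_edge below 0.2 N), for 0.5 s.
4. the edge with the green stripe faces the lamp window, free of fingers (z of window in the frame of green_edge between 0.035 and 0.09 m and x of window in the frame of green_edge between -0.03 and 0.03 m and y of window in the frame of green_edge between -0.03 and 0.03 m and angle between the z axis of green_edge and the z axis of window, either way round below 0.2 rad and contact force between the fingers and green_edge below 0.2 N), for 0.5 s.
At the end, for the whole second after the job is handed in: The handset stands at rest on the dock: foot on the ledge within 8 mm fore and aft and 15 mm sideways of its middle, leaning on the backrest within 0.1 rad, keypad outwards, turned no more than 0.2 rad on the ledge (x of handset in the frame of rest between -0.008 and 0.008 m and y of handset in the frame of rest between -0.015 and 0.015 m and z of handset in the frame of rest between -0.005 and 0.008 m and angle between the z axis of handset and the z axis of rest, either way round below 0.1 rad and angle between the x axis of handset and the x axis of rest, either way round below 0.2 rad and x of key_side in the frame of rest below 0 m and linear speed of handset below 0.02 m/s); the robot touches nothing.
It fails at once if another thing (cup, clock, jar, bottle, book, spectacles, remote) is displaced by more than 30 mm (distance of any of cup, clock, jar, bottle, book, spectacles, remote from where it was at the start of the episode above 0.03 m).
It fails at once if the handset is tipped over (angle between handset's own z axis and vertical above 0.8 rad).
It fails at once if the handset is dropped (linear speed of handset above 0.5 m/s and contact force between the fingers and handset below 0.1 N).
It fails at once if the handset bumps the lamp (contact force between handset and lamp above 2 N).
It fails at once if the arm bumps the lamp (contact force between the arm and lamp above 5 N).
It also fails if it takes over 72 s, if anything falls off the work surface, if the arm or the gripper's body presses on something with over 40 N, if the wrist force passes 120 N, or if a joint passes its speed limit or range.

### The arm

A 7-joint arm with a two-finger parallel gripper is mounted at the origin on the work surface. World frame = base frame: x ahead of the robot, y to its left, z up, the work surface at z = 0. Lengths are in mm, angles in rad, forces in N, time in s.
With the tool pointing down it reaches from about 400 to 875 mm from the base axis. Payload 4.4 kg.
Tool frame: the origin (TCP) lies at the very end of the fingers, on their centre line; the grasp point (between the pads) lies 19 mm behind it; z points along the fingers, y is the direction in which the jaws open and shut (so a half turn about z gives the same grasp; the last joint's range is limited). The gripper opens to 85 mm and grips with 20 to 120 N. Pads are 22 mm wide; open, the fingers measure 114 mm over their backs; the gripper's body (76 mm by 85 mm) begins 54 mm behind the grasp point. The pads swing forward as they close: fully open they stand 13 mm farther back than shut.
Start: joints at [-1.413, 0.628, 0.038, 1.517, -0.027, 0.996, -0.02], TCP at [144.232, 633.81, 193.213] pointing down, gripper open.
Joint ranges: [-3.06, 3.06], [-0.37, 2.12], [-1.25, 1.32], [0.18, 2.47], [-1.1, 4.24], [0.23, 1.98], [-2.94, 2.94]. Speed limits (rad/s): [2.57, 2.57, 3.14, 3.14, 3.14, 3.14, 3.14].

### API

Orientations are given as [roll, pitch, yaw] about the fixed x, y, z axes, in that order (R = Rz(yaw) Ry(pitch) Rx(roll)).
In Python, from cell import read_state, get_image, calibration, finish_job gives the robot as it stands. The module is installed in compiled form; this text tells all that it offers.
- The arm moves only by the tool apply_moves, never from a script. Its argument "increments" is a list of rows, each an object of numbers: "tx", "ty", "tz": the shift along the world's x, y, z in m; "rx", "ry", "rz": the turn, a rotation vector about the world's x, y, z in units of 5 degrees (1.0 is 5 degrees); "claw": the finger opening in m, from 0 to 0.0854. In form: [{"tx": .., "ty": .., "tz": .., "rx": .., "ry": .., "rz": .., "claw": ..}, ...]. A call has 1 to 12 rows; each row is the pose to reach, as a shift and turn from the pose commanded when the call began; what a row does not reach only later rows make up. A row lasts 1/10 s, in which the tool goes at most 50 mm and 8.59 degrees, less where a joint would pass 70% of its speed; a pose out of reach is approached as far as the arm can. A call with a gripper value outside its range is refused whole. The fingers move at their own pace and stop on an object; the grip force is fixed at half the most. Time passes only in rows, so rows that repeat a pose let the fingers close. It gives the time, the measured TCP pose, the force and the opening at its end, in the units of the state.
- read_state(): the state, without advancing time (a new reading comes with each control period).
- get_image(name): name is "side" or "top" or "wrist"; returns the picture (400x640x3 uint8, red, green, blue); there is no depth.
- calibration(name): a dict with "camera_matrix" (3x3 intrinsics, pixels), "distortion" ([k1, k2, p1, p2, k3] as OpenCV has them; the pictures are not rectified), "origin" and "attitude" of the camera in the world. Camera axes: x right, y up, looking along -z (the intrinsics and any distortion apply to the point x, -y, -z); pixel columns grow to the right and rows downward; lengths in mm; the calibration is good to about 2 mm. A picture is of the moment at which its call begins: read the wrist's pose just before it. calibration takes no time and is no camera call; for the wrist camera it gives the pose at the moment of the call.
- finish_job(): hands the job in, once; it reports no verdict.
The state is a dict: "clock": time; "qpos": joint angles; "qd": joint speeds; "tau": joint torques, N m; "eef_pos": TCP position; "tool_rot": TCP orientation; "force": force on the tool from outside, world axes, zero at the start; "torque": the same for the moment, N m; "width": finger opening in mm.
Only numpy, scipy, OpenCV 4.12 (cv2) and the standard library are available. Lean on these libraries where they do the work, as an engineer would, in place of code of your own. Each camera call takes 0.05 s, during which the arm holds its last target. There are 200 camera calls.

## Working session

There is one attempt and no reset: what is moved stays moved. The work goes in short steps, Python scripts to look and compute and a tool call to move; the robot and the scene stay as the last step left them, time stands still between calls to the robot, and variables do not carry over. Pictures are saved under pics/ and viewed, about 8 in all and at most 12, crops included, and the job is handed in when it is done.

Besides the shell and the picture viewer there is one more tool, called after "Call:" by a JSON object that holds its "method" and its "body". apply_moves: Moves the arm, as the interface text tells. Its arguments: {"type":"object","properties":{"increments":{"type":"array"}},"required":["increments"]}

```bash
mkdir -p pics; cat > h.py <<'E'
import numpy as np, cv2
from cell import *
from scipy.spatial.transform import Rotation as R
def cam(n):
    c=calibration(n); K=np.array(c["camera_matrix"],float); d=np.array(c["distortion"],float)
    o=np.array(c["origin"],float); a=np.array(c["attitude"],float)
    A=a if a.shape==(3,3) else R.from_euler('xyz',a).as_matrix()
    return K,d,o,A
def ray(n,uv,c=None):
    K,d,o,A=c or cam(n)
    p=cv2.undistortPoints(np.array(uv,float).reshape(-1,1,2),K,d)[:,0]
    return o,np.c_[p[:,0],-p[:,1],-np.ones(len(p))]@A.T
def plane(n,uv,z,c=None):
    o,r=ray(n,uv,c); return o+r*((z-o[2])/r[:,2])[:,None]
def proj(n,P,c=None):
    K,d,o,A=c or cam(n); q=(np.array(P,float).reshape(-1,3)-o)@A; q=q*[1,-1,-1]
    return cv2.projectPoints(q,np.zeros(3),np.zeros(3),K,d)[0][:,0]
def save(n,f):
    im=get_image(n); cv2.imwrite(f,im[:,:,::-1]); return im
E
python3 - <<'E'
from h import *
print(read_state()); 
for n in("top","side","wrist"): print(n,calibration(n)); save(n,f"pics/{n}0.png")
E
```

```text
{'clock': 0.0, 'qpos': array([-1.41282415,  0.62931143,  0.03842665,  1.51837955, -0.02696014,
        0.99629967, -0.01998786]), 'qd': array([ 0.00308228, -0.0005167 , -0.0005569 ,  0.000841  ,  0.0003939 ,
       -0.00037466, -0.00202301]), 'tau': array([ 1.63923680e-03, -5.63399720e+01,  1.22641459e+00, -1.93438160e+01,
        1.08775223e-02,  1.04241085e-02, -1.97064389e-05]), 'eef_pos': array([144.06198948, 633.11639449, 192.30768051]), 'tool_rot': array([-3.13971284e+00,  4.76996880e-05,  2.91786647e+00]), 'force': array([0.94623629, 0.11463126, 0.01305745]), 'torque': array([-0.02132335, -0.0185446 ,  0.02507925]), 'width': 85.5369599562829}
top {'camera_matrix': array([[375.71096494,   0.        , 312.30233291],
       [  0.        , 375.71096494, 202.66734094],
       [  0.        ,   0.        ,   1.        ]]), 'distortion': array([-0.01906789,  0.        ,  0.        ,  0.        ,  0.        ]), 'origin': array([ 415.02343253,  -28.16612362, 1159.77705055]), 'attitude': array([ 0.11823564,  0.03012676, -1.58174851])}
side {'camera_matrix': array([[496.4527049 ,   0.        , 311.83214604],
       [  0.        , 496.4527049 , 201.18897369],
       [  0.        ,   0.        ,   1.        ]]), 'distortion': array([-0.05120066,  0.        ,  0.        ,  0.        ,  0.        ]), 'origin': array([ 179.25069907, -714.96415846, 1010.71563584]), 'attitude': array([ 0.74413602, -0.00508237, -0.47227982])}
wrist {'camera_matrix': array([[328.21532765,   0.        , 318.32876306],
       [  0.        , 328.21532765, 204.39290604],
       [  0.        ,   0.        ,   1.        ]]), 'distortion': array([-0.04062164,  0.        ,  0.        ,  0.        ,  0.        ]), 'origin': array([ 80.78495196, 647.80004511, 372.44308813]), 'attitude': array([-0.2609528 ,  0.00148605,  1.34868054])}
```

View pics/top0.png

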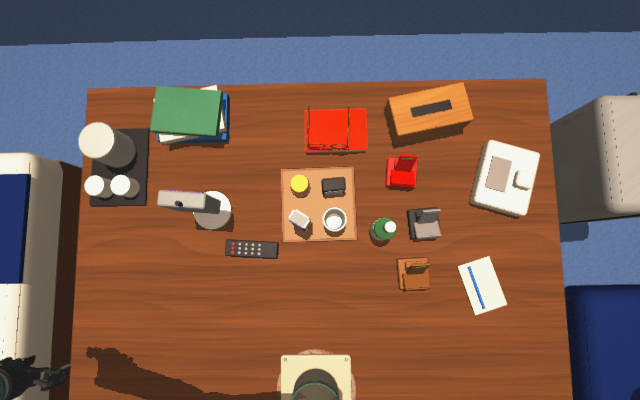

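View pics/side0.png

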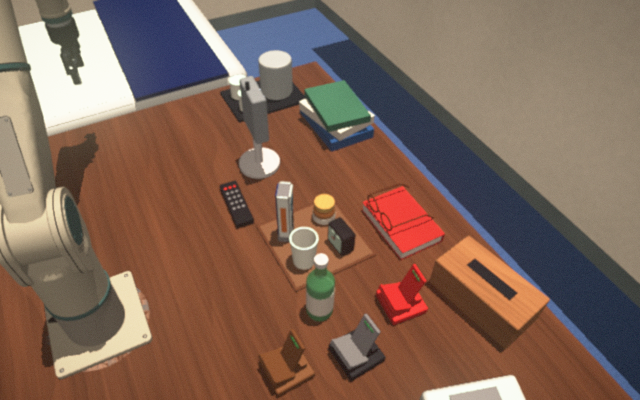

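Top view: the tray holds the handset at (299,219), the cup (335,220), the jar (299,184) and the clock (334,186). The grey/black dock is at (424,223), with decoys in red (402,170) and brown (414,273). The lamp head is at (182,200) and its base at (212,210). In the side view the handset is at (284,210) with an orange stripe. Next I'll take close crops to check the handset, the window side and the dock.

```bash
python3 - <<'E'
from h import *
t=cv2.imread("pics/top0.png"); s=cv2.imread("pics/side0.png"); w=cv2.imread("pics/wrist0.png")
def cr(im,x,y,a,b,W,H): return cv2.resize(im[y:y+b,x:x+a],(W,H),interpolation=cv2.INTER_CUBIC)
a=cr(t,150,170,100,75,400,300); b=cr(t,270,160,100,75,400,300)
c=cr(s,225,70,120,180,400,300*1); d=cr(s,300,290,100,75,400,300)
c=cr(s,220,70,133,100,400,300)
e=cr(s,240,175,100,75,400,300)
cv2.imwrite("pics/c1.png",np.vstack([np.hstack([a,b]),np.hstack([c,e])]))
print(proj("top",[[415,-28,0]]))
print("handset base side", plane("side",[[283,238]],6), "dock top",plane("top",[[424,223]],50))
print("lamp base top",plane("top",[[212,211]],10),"head",plane("top",[[182,200]],270))
E
```

```text
[[323.64693809 247.29344249]]
handset base side [[479.71945478  25.22108802   6.        ]] dock top [[ 482.39853245 -323.53661063   50.        ]]
lamp base top [[530.51643123 316.7609254   10.        ]] head [[532.13458026 312.7380836  270.        ]]
```

View pics/c1.png

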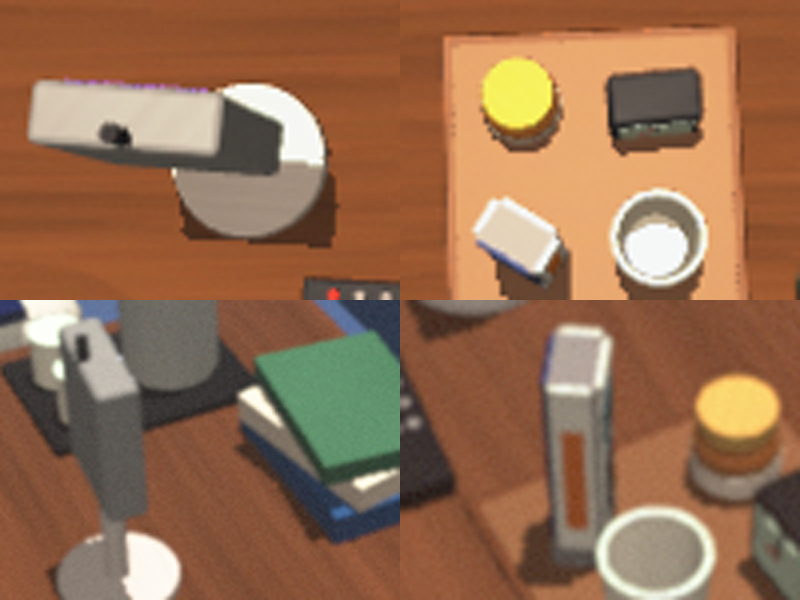

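View pics/wrist0.png

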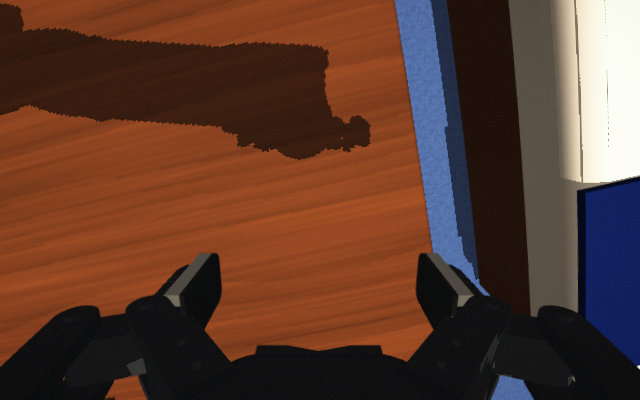

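Handset crop: the top face is at about (299,219), the navy back faces lower-left and the orange edge lower-right, so the keypad faces away from the robot. The violet glass is on the lamp's far (+x world) side. Next come numbers from the top view.

```bash
python3 - <<'E'
from h import *
t=cv2.imread("pics/top0.png")
# handset top
hsv=cv2.cvtColor(t,cv2.COLOR_BGR2HSV)
m=((hsv[...,1]<70)&(hsv[...,2]>120)).astype(np.uint8)
def comp(x,y,x0,y0,x1,y1,m=m):
    k=np.zeros_like(m);k[y0:y1,x0:x1]=m[y0:y1,x0:x1]
    n,l=cv2.connectedComponents(k); 
    return (l==l[y,x]).astype(np.uint8)
h=comp(298,218,280,203,315,235)
def rect(mask,z):
    ys,xs=np.nonzero(mask); P=plane("top",np.c_[xs,ys],z)[:,:2].astype(np.float32); r=cv2.minAreaRect(P); b=cv2.boxPoints(r); e=[b[1]-b[0],b[2]-b[1]]; e=e[np.argmax([np.linalg.norm(i) for i in e])]
    return np.round(r[0]),np.round(r[1]),"long axis deg",round(np.degrees(np.arctan2(e[1],e[0])),1)
print("handset",rect(h,171))
print("lamp top front edge",plane("top",[[160,190.5],[205,193]],270))
print("lamp top rear edge",plane("top",[[157.5,205],[203,208.5]],270))
b=((hsv[...,1]<60)&(hsv[...,2]>80)).astype(np.uint8)
k=np.zeros_like(b);k[188:232,215:234]=b[188:232,215:234]
pts=np.argwhere(k)[:,::-1]; print("disc right edge",plane("top",[[231,210],[212,191],[212,229]],12))
d=((hsv[...,1]<110)&(hsv[...,2]<75)).astype(np.uint8)
print("dock dark",rect(comp(*[415,232],400,200,445,245,d) if d[232,415] else d*0+1,45))
for x,y in[(384,230)]: print("bottle",plane("top",[[390,227]],195))
print("cup",plane("top",[[334,219]],96))
E
```

```text
handset (array([492.,  37.]), array([54., 37.]), 'long axis deg', np.float32(59.7))
lamp top front edge [[556.25103406 367.8439691  270.        ]
 [548.36680268 256.79416309 270.        ]]
lamp top rear edge [[520.81618539 372.67374795 270.        ]
 [510.74374443 260.79442856 270.        ]]
disc right edge [[532.6128504  256.79622399  12.        ]
 [592.99055118 317.4701717   12.        ]
 [474.58029486 315.02566426  12.        ]]
dock dark (array([583.,  22.]), array([2086., 1263.]), 'long axis deg', np.float32(88.2))
bottle [[ 464.53645292 -198.15201159  195.        ]]
cup [[494.29925225 -58.48131058  96.        ]]
```

Call:
{"method": "apply_moves", "body": {"increments": [{"tx": 0,"ty": 0,"tz": 0.05,"rz": 0,"claw": 0.085},{"tx": 0.03,"ty": -0.03,"tz": 0.09,"rz": 0},{"tx": 0.05,"ty": -0.07,"tz": 0.12,"rz": -1},{"tx": 0.07,"ty": -0.11,"tz": 0.14,"rz": -2.5},{"tx": 0.1,"ty": -0.15,"tz": 0.15,"rz": -4},{"tx": 0.13,"ty": -0.19,"tz": 0.15,"rz": -5.5},{"tx": 0.16,"ty": -0.23,"tz": 0.15,"rz": -7},{"tx": 0.19,"ty": -0.27,"tz": 0.15,"rz": -8.5},{"tx": 0.22,"ty": -0.31,"tz": 0.15,"rz": -10},{"tx": 0.25,"ty": -0.35,"tz": 0.15,"rz": -11.5},{"tx": 0.28,"ty": -0.39,"tz": 0.15,"rz": -13},{"tx": 0.3,"ty": -0.43,"tz": 0.15,"rz": -14.8}]}}

```text
$.increments[0]: bad value
```

Call:
{"method": "apply_moves", "body": {"increments": [{"tx": 0,"ty": 0,"tz": 0.05,"rx": 0,"ry": 0,"rz": 0,"claw": 0.085},{"tx": 0.03,"ty": -0.03,"tz": 0.09,"rx": 0,"ry": 0,"rz": 0,"claw": 0.085},{"tx": 0.05,"ty": -0.07,"tz": 0.12,"rx": 0,"ry": 0,"rz": -1,"claw": 0.085},{"tx": 0.07,"ty": -0.11,"tz": 0.14,"rx": 0,"ry": 0,"rz": -2.5,"claw": 0.085},{"tx": 0.1,"ty": -0.15,"tz": 0.15,"rx": 0,"ry": 0,"rz": -4,"claw": 0.085},{"tx": 0.13,"ty": -0.19,"tz": 0.15,"rx": 0,"ry": 0,"rz": -5.5,"claw": 0.085},{"tx": 0.16,"ty": -0.23,"tz": 0.15,"rx": 0,"ry": 0,"rz": -7,"claw": 0.085},{"tx": 0.19,"ty": -0.27,"tz": 0.15,"rx": 0,"ry": 0,"rz": -8.5,"claw": 0.085},{"tx": 0.22,"ty": -0.31,"tz": 0.15,"rx": 0,"ry": 0,"rz": -10,"claw": 0.085},{"tx": 0.25,"ty": -0.35,"tz": 0.15,"rx": 0,"ry": 0,"rz": -11.5,"claw": 0.085},{"tx": 0.28,"ty": -0.39,"tz": 0.15,"rx": 0,"ry": 0,"rz": -13,"claw": 0.085},{"tx": 0.3,"ty": -0.43,"tz": 0.15,"rx": 0,"ry": 0,"rz": -14.8,"claw": 0.085}]}}

```text
clock: 1.35
eef_pos: [442.7, 207.2, 343.2]
tool_rot: [3.141, -0.0, 1.628]
force: [0.8, 0.0, -0.8]
width: 85.3
```

Call:
{"method": "apply_moves", "body": {"increments": [{"tx": 0.01,"ty": -0.045,"tz": 0.0,"rx": 0,"ry": 0,"rz": 0,"claw": 0.085},{"tx": 0.03,"ty": -0.13,"tz": 0.0,"rx": 0,"ry": 0,"rz": 0,"claw": 0.085},{"tx": 0.03,"ty": -0.18,"tz": 0.0,"rx": 0,"ry": 0,"rz": 0,"claw": 0.085},{"tx": 0.03,"ty": -0.23,"tz": 0.0,"rx": 0,"ry": 0,"rz": 0,"claw": 0.085},{"tx": 0.03,"ty": -0.28,"tz": 0.0,"rx": 0,"ry": 0,"rz": 0,"claw": 0.085},{"tx": 0.03,"ty": -0.33,"tz": 0.0,"rx": 0,"ry": 0,"rz": 0,"claw": 0.085},{"tx": 0.03,"ty": -0.38,"tz": 0.0,"rx": 0,"ry": 0,"rz": 0,"claw": 0.085},{"tx": 0.03,"ty": -0.43,"tz": 0.0,"rx": 0,"ry": 0,"rz": 0,"claw": 0.085},{"tx": 0.03,"ty": -0.48,"tz": 0.0,"rx": 0,"ry": 0,"rz": 0,"claw": 0.085},{"tx": 0.03,"ty": -0.48,"tz": 0.0,"rx": 0,"ry": 0,"rz": 0,"claw": 0.085},{"tx": 0.03,"ty": -0.48,"tz": 0.0,"rx": 0,"ry": 0,"rz": 0,"claw": 0.085},{"tx": 0.03,"ty": -0.48,"tz": 0.0,"rx": 0,"ry": 0,"rz": 0,"claw": 0.085}]}}

```text
clock: 2.55
eef_pos: [471.1, -271.7, 342.7]
tool_rot: [-3.141, -0.001, 1.631]
force: [0.1, 1.2, -0.5]
width: 84.8
```

```bash
python3 - <<'E'
from h import *
import pickle
c=cam("wrist"); pickle.dump(c,open("wd.pkl","wb")); s=read_state(); print(s["eef_pos"],s["tool_rot"],s["clock"])
im=save("wrist","pics/wdock.png"); uv=proj("wrist",[[482,-323,45]],c)[0]; print(uv)
x,y=[int(i) for i in uv]; x0=max(0,min(640-200,x-100)); y0=max(0,min(250,y-75)); print(x0,y0)
cv2.imwrite("pics/wdockc.png",cv2.resize(im[y0:y0+150,x0:x0+200,::-1],(800,600),interpolation=cv2.INTER_CUBIC))
E
```

```text
[ 471.10332588 -271.67051538  342.74003258] [-3.14074195e+00 -8.62426023e-04  1.63126911e+00] 2.55
[323.54164368 197.6547401 ]
223 122
```

View pics/wdockc.png

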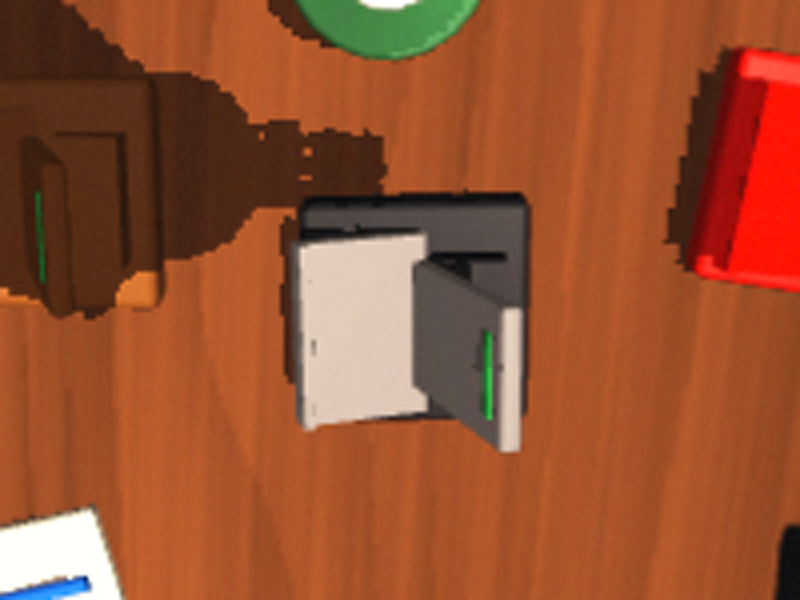

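The grey rest on its black base opens to -x. The ledge's rear corners are at crop (425,233) and (428,410), the backrest face bottom at (415,262) and (413,385), and its top at (500,308) and (500,447). Solving the pose from these points.

```bash
python3 - <<'E'
from h import *
import pickle
from scipy.optimize import least_squares
c=pickle.load(open("wd.pkl","rb"))
X=np.array([[19.5,35,0],[19.5,-35,0],[19.5,25,0],[19.5,-25,0],[19.5,25,81],[19.5,-25,81],[-23.5,35,4],[-23.5,-35,4]],float)
U=np.array([[425,233],[428,410],[415,262],[413,385],[500,308],[500,447],[300,240],[312,425]],float)
uv=(U+.5)/4-.5+[223,122]
def W(p): return p[:3]+R.from_euler('xyz',[0,np.radians(20),p[3]]).apply(X)
f=lambda p:(proj("wrist",W(p),c)-uv).ravel()
r=least_squares(f,[480,-320,45,0],loss="soft_l1"); print(r.x[:3],np.degrees(r.x[3])); print(np.round(r.fun.reshape(-1,2),1))
r=least_squares(lambda p:f([p[0],p[1],45,p[2]]),[480,-320,0],loss="soft_l1"); print(r.x[:2],np.degrees(r.x[2])); print(np.round(r.fun.reshape(-1,2),1))
E
```

```text
[ 468.47830053 -334.95187463   37.23663317] 4.192175722962177
[[-3.   0.1]
 [-3.5 -0.4]
 [-0.4 -0.7]
 [ 0.2 -0.2]
 [ 0.8 -0.5]
 [ 0.3  0.9]
 [ 2.   1. ]
 [ 0.1 -0.1]]
[ 468.12853215 -332.87685931] 4.286869297949333
[[-3.  -0.3]
 [-3.5 -0.1]
 [-0.5 -1. ]
 [ 0.2 -0. ]
 [ 1.1 -0.7]
 [ 0.7  1.4]
 [ 1.4  0.6]
 [-0.3  0.3]]
```

Call:
{"method": "apply_moves", "body": {"increments": [{"tx": 0.0,"ty": 0.05,"tz": 0.0,"rx": 0,"ry": 0,"rz": 1.5,"claw": 0.085},{"tx": 0.01,"ty": 0.1,"tz": 0.0,"rx": 0,"ry": 0,"rz": 3,"claw": 0.085},{"tx": 0.018,"ty": 0.15,"tz": 0.0,"rx": 0,"ry": 0,"rz": 4.5,"claw": 0.085},{"tx": 0.018,"ty": 0.2,"tz": 0.0,"rx": 0,"ry": 0,"rz": 6,"claw": 0.085},{"tx": 0.018,"ty": 0.25,"tz": 0.0,"rx": 0,"ry": 0,"rz": 7.5,"claw": 0.085},{"tx": 0.018,"ty": 0.3,"tz": 0.0,"rx": 0,"ry": 0,"rz": 9,"claw": 0.085},{"tx": 0.018,"ty": 0.313,"tz": 0.0,"rx": 0,"ry": 0,"rz": 10.5,"claw": 0.085},{"tx": 0.018,"ty": 0.313,"tz": 0.0,"rx": 0,"ry": 0,"rz": 11.3,"claw": 0.085},{"tx": 0.018,"ty": 0.313,"tz": 0.0,"rx": 0,"ry": 0,"rz": 11.3,"claw": 0.085},{"tx": 0.018,"ty": 0.313,"tz": 0.0,"rx": 0,"ry": 0,"rz": 11.3,"claw": 0.085}]}}

```text
clock: 3.6
eef_pos: [489.1, 42.5, 343.3]
tool_rot: [3.141, -0.0, 2.619]
force: [0.3, 0.1, 0.4]
width: 84.9
```

```bash
python3 - <<'E'
from h import *
c=cam("wrist"); s=read_state(); print(s["eef_pos"],s["tool_rot"],s["clock"],s["qpos"])
im=save("wrist","pics/wh.png"); uv=proj("wrist",[[492,37,171]],c)[0]; print(uv)
x,y=[int(i) for i in uv]; x0=x-80; y0=y-60; print(x0,y0)
cv2.imwrite("pics/whc.png",cv2.resize(im[y0:y0+120,x0:x0+160,::-1],(800,600),interpolation=cv2.INTER_CUBIC))
E
```

```text
[489.0999608   42.45633877 343.31924652] [ 3.14136956e+00 -2.47905796e-04  2.61919368e+00] 3.6 [-0.42079655  0.25896047  0.36329205  1.72414163 -0.09906922  1.17654299
  1.01793942]
[315.15567534 183.30377637]
235 123
```

View pics/whc.png

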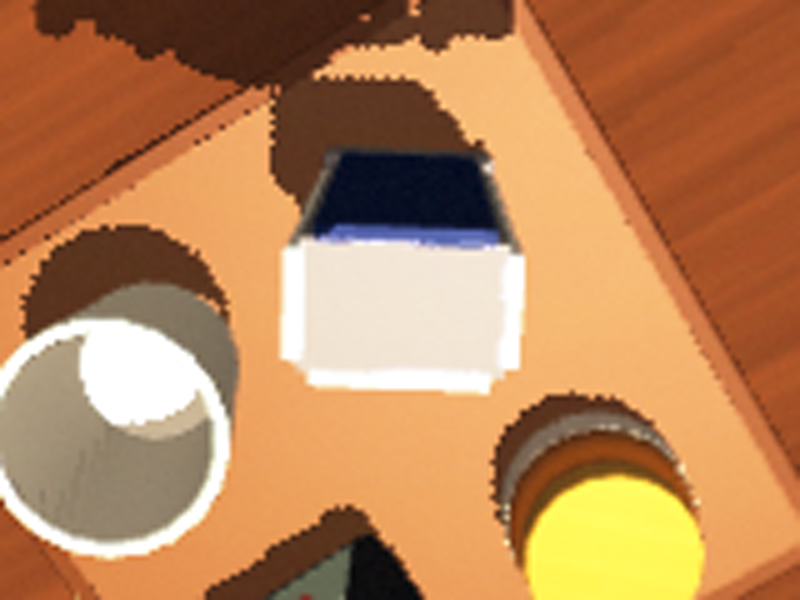

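The top face centre is at crop (402,313), with the navy back toward the robot. It matches the top-view estimate to within 2 mm and about 1°.

Call:
{"method": "apply_moves", "body": {"increments": [{"tx": 0.001,"ty": -0.001,"tz": -0.04,"rx": 0,"ry": 0,"rz": -0.3,"claw": 0.085},{"tx": 0.001,"ty": -0.001,"tz": -0.08,"rx": 0,"ry": 0,"rz": -0.3,"claw": 0.085},{"tx": 0.001,"ty": -0.001,"tz": -0.11,"rx": 0,"ry": 0,"rz": -0.3,"claw": 0.085},{"tx": 0.001,"ty": -0.001,"tz": -0.14,"rx": 0,"ry": 0,"rz": -0.3,"claw": 0.085},{"tx": 0.001,"ty": -0.001,"tz": -0.15,"rx": 0,"ry": 0,"rz": -0.3,"claw": 0.085}]}}

```text
clock: 4.15
eef_pos: [488.5, 40.2, 190.8]
tool_rot: [-3.138, -0.004, 2.591]
force: [-0.0, -0.3, 0.5]
width: 85.0
```

Call:
{"method": "apply_moves", "body": {"increments": [{"tx": 0.004,"ty": -0.004,"tz": -0.02,"rx": 0,"ry": 0,"rz": 0,"claw": 0.085},{"tx": 0.004,"ty": -0.004,"tz": -0.045,"rx": 0,"ry": 0,"rz": 0,"claw": 0.085},{"tx": 0.004,"ty": -0.004,"tz": -0.065,"rx": 0,"ry": 0,"rz": 0,"claw": 0.085},{"tx": 0.004,"ty": -0.004,"tz": -0.065,"rx": 0,"ry": 0,"rz": 0,"claw": 0.085},{"tx": 0.004,"ty": -0.004,"tz": -0.065,"rx": 0,"ry": 0,"rz": 0,"claw": 0.07},{"tx": 0.004,"ty": -0.004,"tz": -0.065,"rx": 0,"ry": 0,"rz": 0,"claw": 0.06},{"tx": 0.004,"ty": -0.004,"tz": -0.065,"rx": 0,"ry": 0,"rz": 0,"claw": 0.05},{"tx": 0.004,"ty": -0.004,"tz": -0.065,"rx": 0,"ry": 0,"rz": 0,"claw": 0.04},{"tx": 0.004,"ty": -0.004,"tz": -0.065,"rx": 0,"ry": 0,"rz": 0,"claw": 0.04},{"tx": 0.004,"ty": -0.004,"tz": -0.065,"rx": 0,"ry": 0,"rz": 0,"claw": 0.04}]}}

```text
clock: 5.15
eef_pos: [496.4, 34.0, 131.9]
tool_rot: [3.14, 0.005, 2.591]
force: [-5.1, -5.7, 26.2]
width: 40.0
```

```bash
python3 - <<'E'
from h import *
s=read_state(); print(s)
a=save("wrist","pics/g1.png"); b=save("side","pics/g1s.png")
cv2.imwrite("pics/g1c.png",np.hstack([cv2.resize(a[120:400,140:500,::-1],(400,311)),cv2.resize(b[130:290,200:400,::-1],(389,311))]))
E
```

```text
{'clock': 5.15, 'qpos': array([-0.3266687 ,  0.51547071,  0.28921523,  2.01102107, -0.23395055,
        0.64154484,  1.1351908 ]), 'qd': array([ 0.00102246, -0.00071024, -0.00200927,  0.0001988 , -0.00191492,
       -0.00209247, -0.00110948]), 'tau': array([-2.47786671e+00, -3.25219345e+01, -4.66113444e-01, -1.16761976e+01,
       -1.47338737e+00, -1.65346317e+00,  2.09503976e-02]), 'eef_pos': array([496.37840287,  33.98081704, 131.92016769]), 'tool_rot': array([3.1403745 , 0.0049031 , 2.59132259]), 'force': array([-5.11765341, -5.69929217, 26.24565034]), 'torque': array([-1.63687977,  1.34755474, -0.04352195]), 'width': 40.007039936758666}
```

View pics/g1c.png

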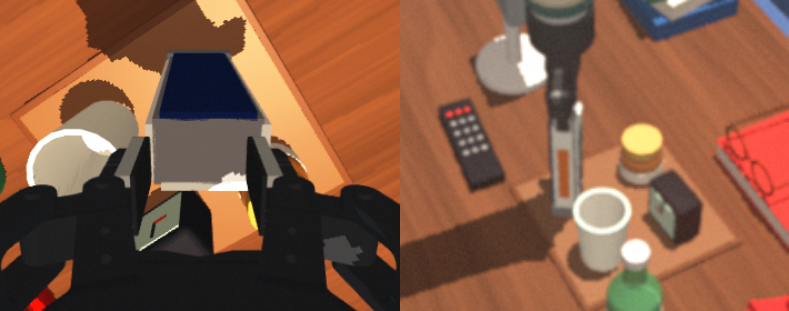

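The fingers straddle the two edges of the upright handset, but the width reads 40. I'll close further to see whether the reading means anything.

Call:
{"method": "apply_moves", "body": {"increments": [{"tx": 0,"ty": 0,"tz": 0,"rx": 0,"ry": 0,"rz": 0,"claw": 0.02},{"tx": 0,"ty": 0,"tz": 0.005,"rx": 0,"ry": 0,"rz": 0,"claw": 0.02},{"tx": 0,"ty": 0,"tz": 0.01,"rx": 0,"ry": 0,"rz": 0,"claw": 0.02},{"tx": 0,"ty": 0,"tz": 0.01,"rx": 0,"ry": 0,"rz": 0,"claw": 0.02}]}}

```text
clock: 5.65
eef_pos: [495.5, 37.0, 139.4]
tool_rot: [3.14, 0.002, 2.593]
force: [0.1, 0.4, 0.1]
width: 19.9
```

```bash
python3 - <<'E'
from h import *
s=read_state(); print(s["eef_pos"],s["force"],s["torque"],s["width"],s["tool_rot"])
b=save("side","pics/g2s.png"); a=save("wrist","pics/g2.png")
a0=cv2.imread("pics/g1.png")[:,:,::-1]; b0=cv2.imread("pics/g1s.png")[:,:,::-1]
hs=cv2.cvtColor(a,cv2.COLOR_RGB2HSV); h0=cv2.cvtColor(np.ascontiguousarray(a0),cv2.COLOR_RGB2HSV)
for n,h in(("before",h0),("after",hs)):
    m=(h[...,0]>105)&(h[...,0]<130)&(h[...,1]>150)&(h[...,2]<120); ys,xs=np.nonzero(m); print(n,m.sum(),np.median(xs),np.median(ys))
for n,im in(("b",b0),("a",b)):
    h=cv2.cvtColor(np.ascontiguousarray(im),cv2.COLOR_RGB2HSV)[200:245,270:295]; m=(h[...,0]<15)&(h[...,1]>140)&(h[...,2]>120);ys,xs=np.nonzero(m);print(n,m.sum(),xs.mean()+270,ys.mean()+200)
E
```

```text
[495.46235544  36.97035578 139.44760443] [0.10414229 0.41424037 0.13213762] [-0.02521038  0.04443363  0.02959779] 19.871894314431863 [3.13969485e+00 1.75521812e-03 2.59341687e+00]
before 4276 326.0 204.0
after 4127 318.0 204.0
b 234 277.4273504273504 214.48717948717947
a 220 278.06363636363636 215.48181818181817
```

```bash
python3 - <<'E'
from h import *
c=cam("wrist"); s=read_state(); print(c[2],c[3].round(3))
p=s["eef_pos"]; Rt=R.from_euler('xyz',s["tool_rot"]).as_matrix()
uv=proj("wrist",[p,p-19*Rt[:,2],p+10*Rt[:,1],p-10*Rt[:,1]],c); print(uv)
im=cv2.imread("pics/g2.png")
for q in uv: cv2.circle(im,tuple(int(i) for i in q),3,(0,255,0),-1)
b=cv2.imread("pics/g2s.png")
for P,col in((p,(0,255,0)),(p-19*Rt[:,2],(255,255,0))):
    q=proj("side",[P])[0]; cv2.circle(b,tuple(int(i) for i in q),1,col,-1)
cv2.imwrite("pics/g2c.png",np.hstack([cv2.resize(im[100:400,120:520],(400,300)),cv2.resize(b[130:250,220:370],(400,320))[:300]]))
E
```

```text
[439.09912348  70.80868478 318.34429178] [[ 0.519 -0.826 -0.221]
 [ 0.855  0.502  0.134]
 [ 0.    -0.258  0.966]]
[[318.19831786 232.42320728]
 [318.18484935 244.72561488]
 [335.40109473 232.44613961]
 [300.99484378 232.39401066]]
```

View pics/g2c.png

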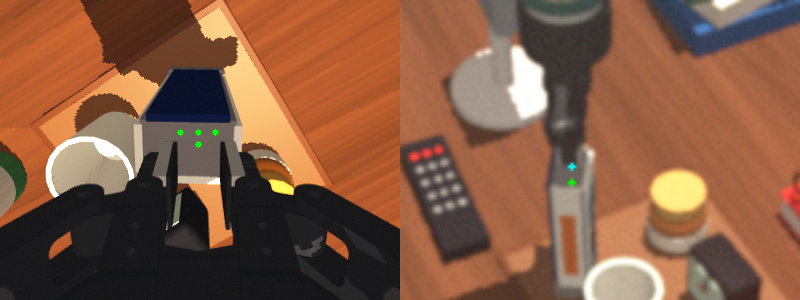

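The fingertips sit on top of the handset: they overlap its top face, and I felt 26 N when closing. Both this contact and the apparent finger gap put the real fingertips about 39 mm above the reported TCP. I'll open, rise and re-measure the handset.

Call:
{"method": "apply_moves", "body": {"increments": [{"tx": 0,"ty": 0,"tz": 0.03,"rx": 0,"ry": 0,"rz": 0,"claw": 0.03},{"tx": 0,"ty": 0,"tz": 0.06,"rx": 0,"ry": 0,"rz": 0,"claw": 0.06},{"tx": 0,"ty": 0,"tz": 0.1,"rx": 0,"ry": 0,"rz": 0,"claw": 0.085},{"tx": 0,"ty": 0,"tz": 0.13,"rx": 0,"ry": 0,"rz": 0,"claw": 0.085},{"tx": 0,"ty": 0,"tz": 0.13,"rx": 0,"ry": 0,"rz": 0,"claw": 0.085}]}}

```text
clock: 6.25
eef_pos: [497.2, 36.9, 271.5]
tool_rot: [3.137, 0.005, 2.594]
force: [0.5, 0.6, -0.2]
width: 84.5
```

```bash
python3 - <<'E'
from h import *
c=cam("wrist"); s=read_state(); print(s["eef_pos"],s["width"])
im=save("wrist","pics/w3.png"); t=save("top","pics/t3.png")
hs=cv2.cvtColor(im,cv2.COLOR_RGB2HSV)
m=((hs[...,1]<60)&(hs[...,2]>130)).astype(np.uint8)
uv=proj("wrist",[[492,37,171]],c)[0].astype(int); print(uv)
n,l,st,ce=cv2.connectedComponentsWithStats(m); k=l[uv[1],uv[0]]; print(st[k],ce[k])
P=plane("wrist",np.argwhere(l==k)[:,::-1],171,c)[:,:2].astype(np.float32); print(cv2.minAreaRect(P))
x0,y0=uv-[100,75]
cv2.imwrite("pics/w3c.png",cv2.resize(im[110:400,120:520,::-1],(552,400)))
E
```

```text
[497.23263032  36.91771955 271.50399286] 84.48382189209387
[314 187]
[ 289  175   60   35 1550] [320.80903226 194.8483871 ]
((497.1912841796875, 37.8512077331543), (52.15441131591797, 30.592140197753906), 58.65517807006836)
```

View pics/w3c.png

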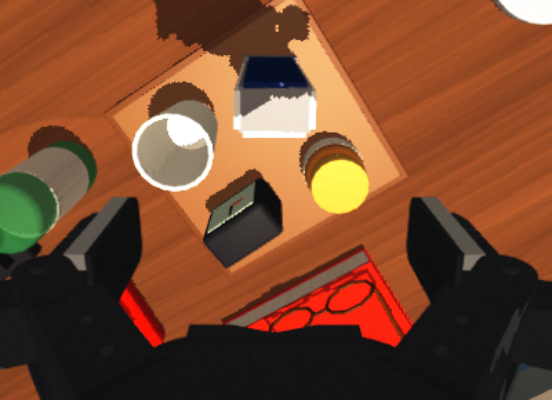

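Handset still upright at about (495,39), long axis 58.7°; nothing else has moved.

Call:
{"method": "apply_moves", "body": {"increments": [{"tx": -0.002,"ty": 0.002,"tz": -0.045,"rx": 0,"ry": 0,"rz": 0,"claw": 0.085},{"tx": -0.002,"ty": 0.002,"tz": -0.09,"rx": 0,"ry": 0,"rz": 0,"claw": 0.085},{"tx": -0.002,"ty": 0.002,"tz": -0.13,"rx": 0,"ry": 0,"rz": 0,"claw": 0.085},{"tx": -0.002,"ty": 0.002,"tz": -0.145,"rx": 0,"ry": 0,"rz": 0,"claw": 0.085},{"tx": -0.002,"ty": 0.002,"tz": -0.16,"rx": 0,"ry": 0,"rz": 0,"claw": 0.085},{"tx": -0.002,"ty": 0.002,"tz": -0.165,"rx": 0,"ry": 0,"rz": 0,"claw": 0.085}]}}

```text
clock: 6.95
eef_pos: [489.8, 38.4, 100.2]
tool_rot: [-3.137, -0.005, 2.593]
force: [0.2, 0.4, -0.3]
width: 84.9
```

Call:
{"method": "apply_moves", "body": {"increments": [{"tx": 0,"ty": 0,"tz": -0.008,"rx": 0,"ry": 0,"rz": 0,"claw": 0.085},{"tx": 0,"ty": 0,"tz": -0.013,"rx": 0,"ry": 0,"rz": 0,"claw": 0.085},{"tx": 0,"ty": 0,"tz": -0.013,"rx": 0,"ry": 0,"rz": 0,"claw": 0.07},{"tx": 0,"ty": 0,"tz": -0.013,"rx": 0,"ry": 0,"rz": 0,"claw": 0.06},{"tx": 0,"ty": 0,"tz": -0.013,"rx": 0,"ry": 0,"rz": 0,"claw": 0.05},{"tx": 0,"ty": 0,"tz": -0.013,"rx": 0,"ry": 0,"rz": 0,"claw": 0.04},{"tx": 0,"ty": 0,"tz": -0.013,"rx": 0,"ry": 0,"rz": 0,"claw": 0.03},{"tx": 0,"ty": 0,"tz": -0.013,"rx": 0,"ry": 0,"rz": 0,"claw": 0.02}]}}

```text
clock: 7.75
eef_pos: [492.9, 38.4, 90.9]
tool_rot: [3.141, 0.001, 2.593]
force: [-0.8, -1.1, 6.5]
width: 51.4
```

Gripped: width 51.4 at reported z 91. Next: lift, turn and go out in front of the lamp.

Call:
{"method": "apply_moves", "body": {"increments": [{"tx": 0,"ty": 0,"tz": 0.03,"rx": 0,"ry": 0,"rz": 0,"claw": 0.02},{"tx": 0,"ty": 0,"tz": 0.07,"rx": 0,"ry": 0,"rz": 0,"claw": 0.02},{"tx": 0,"ty": 0,"tz": 0.11,"rx": 0,"ry": 0,"rz": -1.5,"claw": 0.02},{"tx": 0.02,"ty": 0.025,"tz": 0.11,"rx": 0,"ry": 0,"rz": -3,"claw": 0.02},{"tx": 0.045,"ty": 0.05,"tz": 0.11,"rx": 0,"ry": 0,"rz": -4.5,"claw": 0.02},{"tx": 0.07,"ty": 0.075,"tz": 0.11,"rx": 0,"ry": 0,"rz": -6,"claw": 0.02},{"tx": 0.095,"ty": 0.1,"tz": 0.11,"rx": 0,"ry": 0,"rz": -7.5,"claw": 0.02},{"tx": 0.12,"ty": 0.125,"tz": 0.11,"rx": 0,"ry": 0,"rz": -9,"claw": 0.02},{"tx": 0.145,"ty": 0.15,"tz": 0.11,"rx": 0,"ry": 0,"rz": -10.5,"claw": 0.02},{"tx": 0.17,"ty": 0.175,"tz": 0.11,"rx": 0,"ry": 0,"rz": -12,"claw": 0.02},{"tx": 0.19,"ty": 0.2,"tz": 0.11,"rx": 0,"ry": 0,"rz": -13.5,"claw": 0.02},{"tx": 0.207,"ty": 0.225,"tz": 0.11,"rx": 0,"ry": 0,"rz": -15,"claw": 0.02}]}}

```text
clock: 8.95
eef_pos: [699.9, 265.1, 199.1]
tool_rot: [-3.141, 0.0, 1.279]
force: [0.5, -0.6, -1.7]
width: 51.3
```

Call:
{"method": "apply_moves", "body": {"increments": [{"tx": 0,"ty": 0.01,"tz": 0,"rx": 0,"ry": 0,"rz": -1.5,"claw": 0.02},{"tx": 0,"ty": 0.02,"tz": 0,"rx": 0,"ry": 0,"rz": -3,"claw": 0.02},{"tx": 0,"ty": 0.037,"tz": 0,"rx": 0,"ry": 0,"rz": -4.5,"claw": 0.02},{"tx": 0,"ty": 0.037,"tz": 0,"rx": 0,"ry": 0,"rz": -6,"claw": 0.02},{"tx": 0,"ty": 0.037,"tz": 0,"rx": 0,"ry": 0,"rz": -7.5,"claw": 0.02},{"tx": 0,"ty": 0.037,"tz": 0,"rx": 0,"ry": 0,"rz": -9,"claw": 0.02},{"tx": 0,"ty": 0.037,"tz": 0,"rx": 0,"ry": 0,"rz": -10.5,"claw": 0.02},{"tx": 0,"ty": 0.037,"tz": 0,"rx": 0,"ry": 0,"rz": -12,"claw": 0.02},{"tx": 0,"ty": 0.037,"tz": 0,"rx": 0,"ry": 0,"rz": -13.5,"claw": 0.02},{"tx": 0,"ty": 0.037,"tz": 0,"rx": 0,"ry": 0,"rz": -15,"claw": 0.02},{"tx": 0,"ty": 0.037,"tz": 0,"rx": 0,"ry": 0,"rz": -15.5,"claw": 0.02},{"tx": 0,"ty": 0.037,"tz": 0,"rx": 0,"ry": 0,"rz": -15.5,"claw": 0.02}]}}

```text
clock: 10.15
eef_pos: [699.0, 301.2, 199.1]
tool_rot: [3.141, 0.001, -0.068]
force: [0.1, 0.6, -2.4]
width: 51.3
```

```bash
python3 - <<'E'
from h import *
s=read_state(); print(s["eef_pos"],s["tool_rot"],s["qpos"],s["width"],s["force"])
E
```

```text
[698.98642413 301.18209361 199.05983494] [ 3.14131765e+00  1.47689839e-03 -6.78995661e-02] [-0.82218793  0.97528502  0.96925686  1.14245982 -0.76907107  1.37787168
 -1.59085169] 51.318835208035146 [ 0.11479862  0.62643764 -2.3664546 ]
```

Call:
{"method": "apply_moves", "body": {"increments": [{"tx": -0.02,"ty": 0.002,"tz": 0,"rx": 0,"ry": 0,"rz": 0,"claw": 0.02},{"tx": -0.04,"ty": 0.004,"tz": 0,"rx": 0,"ry": 0,"rz": 0,"claw": 0.02},{"tx": -0.058,"ty": 0.006,"tz": 0,"rx": 0,"ry": 0,"rz": 0,"claw": 0.02},{"tx": -0.067,"ty": 0.007,"tz": 0,"rx": 0,"ry": 0,"rz": 0,"claw": 0.02},{"tx": -0.067,"ty": 0.007,"tz": 0,"rx": 0,"ry": 0,"rz": 0,"claw": 0.02}]}}

```text
clock: 10.65
eef_pos: [631.5, 308.9, 200.1]
tool_rot: [-3.141, 0.001, -0.066]
force: [0.4, 1.1, -1.6]
width: 51.4
```

```bash
python3 - <<'E'
from h import *
s=read_state(); print(s["eef_pos"],s["tool_rot"],s["force"])
t=save("top","pics/t4.png"); a=save("side","pics/s4.png"); w=save("wrist","pics/w4.png")
cv2.imwrite("pics/v4.png",np.hstack([cv2.resize(w[:,:,::-1],(400,250)),cv2.resize(a[50:200,200:320,::-1],(200,250)),cv2.resize(t[150:240,130:220,::-1],(200,250))]))
E
```

```text
[631.45719272 308.90358371 200.09599824] [-3.14063053e+00  1.04154543e-03 -6.63661170e-02] [ 0.44952212  1.06696654 -1.5877941 ]
```

View pics/v4.png

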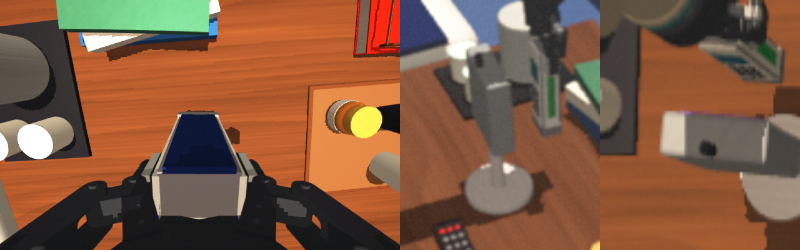

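Keypad side faces the window, handset upright. I'll hold here, then retreat, half turn, and show the back.

Call:
{"method": "apply_moves", "body": {"increments": [{"tx": 0,"ty": 0,"tz": 0,"rx": 0,"ry": 0,"rz": 0,"claw": 0.02},{"tx": 0,"ty": 0,"tz": 0,"rx": 0,"ry": 0,"rz": 0,"claw": 0.02},{"tx": 0,"ty": 0,"tz": 0,"rx": 0,"ry": 0,"rz": 0,"claw": 0.02},{"tx": 0,"ty": 0,"tz": 0,"rx": 0,"ry": 0,"rz": 0,"claw": 0.02},{"tx": 0,"ty": 0,"tz": 0,"rx": 0,"ry": 0,"rz": 0,"claw": 0.02},{"tx": 0,"ty": 0,"tz": 0,"rx": 0,"ry": 0,"rz": 0,"claw": 0.02},{"tx": 0,"ty": 0,"tz": 0,"rx": 0,"ry": 0,"rz": 0,"claw": 0.02},{"tx": 0,"ty": 0,"tz": 0,"rx": 0,"ry": 0,"rz": 0,"claw": 0.02},{"tx": 0.03,"ty": -0.003,"tz": 0,"rx": 0,"ry": 0,"rz": 0,"claw": 0.02},{"tx": 0.067,"ty": -0.007,"tz": 0,"rx": 0,"ry": 0,"rz": 0,"claw": 0.02}]}}

```text
clock: 11.8
eef_pos: [699.1, 302.7, 200.6]
tool_rot: [-3.14, 0.001, -0.066]
force: [2.2, 1.1, -1.7]
width: 51.6
```

Call:
{"method": "apply_moves", "body": {"increments": [{"tx": 0,"ty": 0,"tz": 0,"rx": 0,"ry": 0,"rz": 1.5,"claw": 0.02},{"tx": 0,"ty": 0,"tz": 0,"rx": 0,"ry": 0,"rz": 3,"claw": 0.02},{"tx": 0,"ty": 0,"tz": 0,"rx": 0,"ry": 0,"rz": 4.5,"claw": 0.02},{"tx": 0,"ty": 0,"tz": 0,"rx": 0,"ry": 0,"rz": 6,"claw": 0.02},{"tx": 0,"ty": 0,"tz": 0,"rx": 0,"ry": 0,"rz": 7.5,"claw": 0.02},{"tx": 0,"ty": 0,"tz": 0,"rx": 0,"ry": 0,"rz": 9,"claw": 0.02},{"tx": 0,"ty": 0,"tz": 0,"rx": 0,"ry": 0,"rz": 10.5,"claw": 0.02},{"tx": 0,"ty": 0,"tz": 0,"rx": 0,"ry": 0,"rz": 12,"claw": 0.02},{"tx": 0,"ty": 0,"tz": 0,"rx": 0,"ry": 0,"rz": 13.5,"claw": 0.02},{"tx": 0,"ty": 0,"tz": 0,"rx": 0,"ry": 0,"rz": 15,"claw": 0.02},{"tx": 0,"ty": 0,"tz": 0,"rx": 0,"ry": 0,"rz": 16.5,"claw": 0.02},{"tx": 0,"ty": 0,"tz": 0,"rx": 0,"ry": 0,"rz": 18,"claw": 0.02}]}}

```text
clock: 13.0
eef_pos: [699.5, 300.4, 200.1]
tool_rot: [-3.141, 0.0, 1.507]
force: [-0.1, -0.0, -1.6]
width: 51.2
```

Call:
{"method": "apply_moves", "body": {"increments": [{"tx": 0,"ty": 0,"tz": 0,"rx": 0,"ry": 0,"rz": 1.5,"claw": 0.02},{"tx": 0,"ty": 0,"tz": 0,"rx": 0,"ry": 0,"rz": 3,"claw": 0.02},{"tx": 0,"ty": 0,"tz": 0,"rx": 0,"ry": 0,"rz": 4.5,"claw": 0.02},{"tx": 0,"ty": 0,"tz": 0,"rx": 0,"ry": 0,"rz": 6,"claw": 0.02},{"tx": 0,"ty": 0,"tz": 0,"rx": 0,"ry": 0,"rz": 7.5,"claw": 0.02},{"tx": 0,"ty": 0,"tz": 0,"rx": 0,"ry": 0,"rz": 9,"claw": 0.02},{"tx": 0,"ty": 0,"tz": 0,"rx": 0,"ry": 0,"rz": 10.5,"claw": 0.02},{"tx": 0,"ty": 0,"tz": 0,"rx": 0,"ry": 0,"rz": 12,"claw": 0.02},{"tx": 0,"ty": 0,"tz": 0,"rx": 0,"ry": 0,"rz": 13.5,"claw": 0.02},{"tx": 0,"ty": 0,"tz": 0,"rx": 0,"ry": 0,"rz": 15,"claw": 0.02},{"tx": 0,"ty": 0,"tz": 0,"rx": 0,"ry": 0,"rz": 16.5,"claw": 0.02},{"tx": 0,"ty": 0,"tz": 0,"rx": 0,"ry": 0,"rz": 18,"claw": 0.02}]}}

```text
clock: 14.2
eef_pos: [699.6, 300.0, 200.0]
tool_rot: [-3.141, -0.0, 3.078]
force: [0.3, 0.4, -1.9]
width: 51.5
```

Call:
{"method": "apply_moves", "body": {"increments": [{"tx": -0.02,"ty": 0.002,"tz": 0,"rx": 0,"ry": 0,"rz": 0,"claw": 0.02},{"tx": -0.04,"ty": 0.004,"tz": 0,"rx": 0,"ry": 0,"rz": 0,"claw": 0.02},{"tx": -0.058,"ty": 0.006,"tz": 0,"rx": 0,"ry": 0,"rz": 0,"claw": 0.02},{"tx": -0.067,"ty": 0.007,"tz": 0,"rx": 0,"ry": 0,"rz": 0,"claw": 0.02},{"tx": -0.067,"ty": 0.007,"tz": 0,"rx": 0,"ry": 0,"rz": 0,"claw": 0.02},{"tx": -0.067,"ty": 0.007,"tz": 0,"rx": 0,"ry": 0,"rz": 0,"claw": 0.02}]}}

```text
clock: 14.8
eef_pos: [633.6, 307.3, 200.4]
tool_rot: [-3.141, 0.001, 3.073]
force: [0.4, 0.5, -1.6]
width: 51.3
```

```bash
python3 - <<'E'
from h import *
s=read_state(); print(s["eef_pos"],s["tool_rot"],s["force"])
w=save("wrist","pics/w5.png"); t=save("top","pics/t5.png")
E
```

```text
[633.56276114 307.30796347 200.42936035] [-3.14136328e+00  1.37441080e-03  3.07282964e+00] [ 0.43313995  0.53435471 -1.59823038]
```

View pics/w5.png

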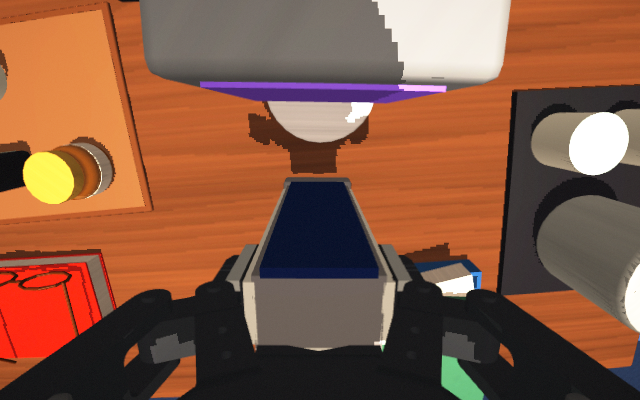

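The window is centred ahead of the navy back (window ends at (200,82) and (447,88), handset centre at x≈319) and nearly parallel. Holding.

Call:
{"method": "apply_moves", "body": {"increments": [{"tx": 0,"ty": 0,"tz": 0,"rx": 0,"ry": 0,"rz": 0,"claw": 0.02},{"tx": 0,"ty": 0,"tz": 0,"rx": 0,"ry": 0,"rz": 0,"claw": 0.02},{"tx": 0,"ty": 0,"tz": 0,"rx": 0,"ry": 0,"rz": 0,"claw": 0.02},{"tx": 0,"ty": 0,"tz": 0,"rx": 0,"ry": 0,"rz": 0,"claw": 0.02},{"tx": 0,"ty": 0,"tz": 0,"rx": 0,"ry": 0,"rz": 0,"claw": 0.02},{"tx": 0,"ty": 0,"tz": 0,"rx": 0,"ry": 0,"rz": 0,"claw": 0.02},{"tx": 0,"ty": 0,"tz": 0,"rx": 0,"ry": 0,"rz": 0,"claw": 0.02},{"tx": 0,"ty": 0,"tz": 0,"rx": 0,"ry": 0,"rz": 0,"claw": 0.02}]}}

```text
clock: 15.7
eef_pos: [632.6, 307.7, 200.2]
tool_rot: [3.142, -0.0, 3.073]
force: [0.6, 0.1, -3.0]
width: 51.4
```

```bash
python3 - <<'E'
from h import *
s=read_state(); print(s["eef_pos"],s["clock"])
print("glass top edge at z255",plane("wrist",[[200,82],[447,90]],255).round(1)); 
print("handset top (z280): back edge, front",plane("wrist",[[250,280],[390,280],[258,346],[385,346]],280).round(1))
print("foot back edge z115",plane("wrist",[[287,179],[350,179]],115).round(1))
E
```

```text
[632.58298797 307.68207289 200.22350951] 15.7
glass top edge at z255 [[552.4 270.  255. ]
 [561.1 359.6 255. ]]
handset top (z280): back edge, front [[619.4 285.4 280. ]
 [622.5 332.6 280. ]
 [645.8 284.9 280. ]
 [648.9 330.7 280. ]]
foot back edge z115 [[615.2 283.1 115. ]
 [618.7 334.7 115. ]]
```

Measured gap is about 60 mm. Before standing it down, I'll check for free table space near the books.

```bash
python3 - <<'E'
from h import *
print("books bottom-right corners z0,z40",plane("top",[[230,143],[155,142],[230,95]],0).round(),plane("top",[[228,140]],50).round())
print("tray corner",plane("top",[[281,169],[355,168]],6).round(), "book",plane("top",[[306,153]],0).round())
E
```

```text
books bottom-right corners z0,z40 [[749. 266.   0.]
 [758. 511.   0.]
 [910. 269.   0.]] [[744. 260.  50.]]
tray corner [[ 660.  102.    6.]
 [ 659. -129.    6.]] book [[712.  23.   0.]]
```

Call:
{"method": "apply_moves", "body": {"increments": [{"tx": 0.03,"ty": -0.003,"tz": 0,"rx": 0,"ry": 0,"rz": 0,"claw": 0.02},{"tx": 0.06,"ty": -0.01,"tz": 0,"rx": 0,"ry": 0,"rz": 0,"claw": 0.02},{"tx": 0.06,"ty": -0.03,"tz": 0,"rx": 0,"ry": 0,"rz": -1.5,"claw": 0.02},{"tx": 0.06,"ty": -0.06,"tz": 0,"rx": 0,"ry": 0,"rz": -3,"claw": 0.02},{"tx": 0.06,"ty": -0.09,"tz": 0,"rx": 0,"ry": 0,"rz": -4.5,"claw": 0.02},{"tx": 0.06,"ty": -0.108,"tz": 0,"rx": 0,"ry": 0,"rz": -6,"claw": 0.02},{"tx": 0.06,"ty": -0.108,"tz": 0,"rx": 0,"ry": 0,"rz": -7.5,"claw": 0.02},{"tx": 0.06,"ty": -0.108,"tz": 0,"rx": 0,"ry": 0,"rz": -9,"claw": 0.02},{"tx": 0.06,"ty": -0.108,"tz": 0,"rx": 0,"ry": 0,"rz": -10.5,"claw": 0.02},{"tx": 0.06,"ty": -0.108,"tz": 0,"rx": 0,"ry": 0,"rz": -12,"claw": 0.02},{"tx": 0.06,"ty": -0.108,"tz": 0,"rx": 0,"ry": 0,"rz": -13.5,"claw": 0.02},{"tx": 0.06,"ty": -0.108,"tz": 0,"rx": 0,"ry": 0,"rz": -15,"claw": 0.02}]}}

```text
clock: 16.9
eef_pos: [692.5, 199.9, 200.2]
tool_rot: [3.142, -0.0, 1.759]
force: [0.1, -0.1, -2.6]
width: 51.7
```

Call:
{"method": "apply_moves", "body": {"increments": [{"tx": 0,"ty": 0,"tz": -0.02,"rx": 0,"ry": 0,"rz": -1.5,"claw": 0.02},{"tx": 0,"ty": 0,"tz": -0.05,"rx": 0,"ry": 0,"rz": -3,"claw": 0.02},{"tx": 0,"ty": 0,"tz": -0.08,"rx": 0,"ry": 0,"rz": -3,"claw": 0.02},{"tx": 0,"ty": 0,"tz": -0.1,"rx": 0,"ry": 0,"rz": -3,"claw": 0.02},{"tx": 0,"ty": 0,"tz": -0.108,"rx": 0,"ry": 0,"rz": -3,"claw": 0.02},{"tx": 0,"ty": 0,"tz": -0.111,"rx": 0,"ry": 0,"rz": -3,"claw": 0.02},{"tx": 0,"ty": 0,"tz": -0.113,"rx": 0,"ry": 0,"rz": -3,"claw": 0.02},{"tx": 0,"ty": 0,"tz": -0.113,"rx": 0,"ry": 0,"rz": -3,"claw": 0.02}]}}

```text
clock: 17.7
eef_pos: [693.4, 199.7, 88.4]
tool_rot: [3.14, -0.001, 1.502]
force: [-0.1, 0.5, -1.9]
width: 51.3
```

Call:
{"method": "apply_moves", "body": {"increments": [{"tx": 0,"ty": 0,"tz": -0.001,"rx": 0,"ry": 0,"rz": 0,"claw": 0.02},{"tx": 0,"ty": 0,"tz": -0.002,"rx": 0,"ry": 0,"rz": 0,"claw": 0.02},{"tx": 0,"ty": 0,"tz": -0.003,"rx": 0,"ry": 0,"rz": 0,"claw": 0.02},{"tx": 0,"ty": 0,"tz": -0.003,"rx": 0,"ry": 0,"rz": 0,"claw": 0.02}]}}

```text
clock: 18.1
eef_pos: [692.9, 199.8, 85.0]
tool_rot: [3.141, -0.0, 1.502]
force: [-0.1, 0.9, 2.1]
width: 51.1
```

Call:
{"method": "apply_moves", "body": {"increments": [{"tx": 0,"ty": 0,"tz": 0,"rx": 0,"ry": 0,"rz": 0,"claw": 0.06},{"tx": 0,"ty": 0,"tz": 0,"rx": 0,"ry": 0,"rz": 0,"claw": 0.085},{"tx": 0,"ty": 0,"tz": 0,"rx": 0,"ry": 0,"rz": 0,"claw": 0.085},{"tx": 0,"ty": 0,"tz": 0,"rx": 0,"ry": 0,"rz": 0,"claw": 0.085},{"tx": 0,"ty": 0,"tz": 0.02,"rx": 0,"ry": 0,"rz": 0,"claw": 0.085},{"tx": 0,"ty": 0,"tz": 0.06,"rx": 0,"ry": 0,"rz": 0,"claw": 0.085},{"tx": 0,"ty": 0,"tz": 0.1,"rx": 0,"ry": 0,"rz": 0,"claw": 0.085},{"tx": 0,"ty": 0,"tz": 0.12,"rx": 0,"ry": 0,"rz": 0,"claw": 0.085},{"tx": 0,"ty": 0,"tz": 0.12,"rx": 0,"ry": 0,"rz": 1.5,"claw": 0.085},{"tx": 0,"ty": 0,"tz": 0.12,"rx": 0,"ry": 0,"rz": 3,"claw": 0.085},{"tx": 0,"ty": 0,"tz": 0.12,"rx": 0,"ry": 0,"rz": 4.5,"claw": 0.085},{"tx": 0,"ty": 0,"tz": 0.12,"rx": 0,"ry": 0,"rz": 6,"claw": 0.085}]}}

```text
clock: 19.3
eef_pos: [692.6, 199.6, 204.2]
tool_rot: [3.142, 0.0, 2.031]
force: [0.9, -0.3, -1.0]
width: 85.1
```

Call:
{"method": "apply_moves", "body": {"increments": [{"tx": 0,"ty": 0,"tz": 0,"rx": 0,"ry": 0,"rz": 1.5,"claw": 0.085},{"tx": 0,"ty": 0,"tz": 0,"rx": 0,"ry": 0,"rz": 3,"claw": 0.085},{"tx": 0,"ty": 0,"tz": 0,"rx": 0,"ry": 0,"rz": 4.5,"claw": 0.085},{"tx": 0,"ty": 0,"tz": 0,"rx": 0,"ry": 0,"rz": 6,"claw": 0.085},{"tx": 0,"ty": 0,"tz": 0,"rx": 0,"ry": 0,"rz": 7.5,"claw": 0.085},{"tx": 0,"ty": 0,"tz": 0,"rx": 0,"ry": 0,"rz": 9,"claw": 0.085},{"tx": 0,"ty": 0,"tz": 0,"rx": 0,"ry": 0,"rz": 10.5,"claw": 0.085},{"tx": 0,"ty": 0,"tz": 0,"rx": 0,"ry": 0,"rz": 12,"claw": 0.085},{"tx": 0,"ty": 0,"tz": 0,"rx": 0,"ry": 0,"rz": 12,"claw": 0.085}]}}

```text
clock: 20.2
eef_pos: [692.6, 199.4, 204.3]
tool_rot: [3.141, -0.0, 3.073]
force: [-0.7, -0.5, 0.2]
width: 85.0
```

```bash
python3 - <<'E'
from h import *
c=cam("wrist"); s=read_state(); print(s["eef_pos"],s["tool_rot"],s["width"],s["clock"])
im=save("wrist","pics/w6.png"); cv2.imwrite("pics/w6c.png",im[100:400,160:500,::-1])
E
```

```text
[692.64501953 199.36745039 204.25846416] [ 3.14127611e+00 -8.50061121e-05  3.07323897e+00] 85.01905945440448 20.2
```

View pics/w6c.png

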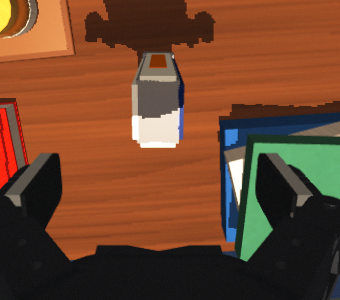

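Handset stands upright, orange edge towards -x as wanted, centred between the fingers. Going down to grip it by keypad and back (12 pictures viewed; numbers only from now on).

Call:
{"method": "apply_moves", "body": {"increments": [{"tx": 0,"ty": 0,"tz": -0.04,"rx": 0,"ry": 0,"rz": 0,"claw": 0.085},{"tx": 0,"ty": 0,"tz": -0.08,"rx": 0,"ry": 0,"rz": 0,"claw": 0.085},{"tx": 0,"ty": 0,"tz": -0.11,"rx": 0,"ry": 0,"rz": 0,"claw": 0.085},{"tx": 0,"ty": 0,"tz": -0.119,"rx": 0,"ry": 0,"rz": 0,"claw": 0.085},{"tx": 0,"ty": 0,"tz": -0.119,"rx": 0,"ry": 0,"rz": 0,"claw": 0.07},{"tx": 0,"ty": 0,"tz": -0.119,"rx": 0,"ry": 0,"rz": 0,"claw": 0.055},{"tx": 0,"ty": 0,"tz": -0.119,"rx": 0,"ry": 0,"rz": 0,"claw": 0.045},{"tx": 0,"ty": 0,"tz": -0.119,"rx": 0,"ry": 0,"rz": 0,"claw": 0.035},{"tx": 0,"ty": 0,"tz": -0.119,"rx": 0,"ry": 0,"rz": 0,"claw": 0.02},{"tx": 0,"ty": 0,"tz": -0.119,"rx": 0,"ry": 0,"rz": 0,"claw": 0.01}]}}

```text
clock: 21.25
eef_pos: [694.0, 199.6, 87.5]
tool_rot: [3.141, 0.003, 3.073]
force: [-1.0, 0.1, 6.3]
width: 35.2
```

Call:
{"method": "apply_moves", "body": {"increments": [{"tx": 0,"ty": 0,"tz": 0.03,"rx": 0,"ry": 0,"rz": 0,"claw": 0.01},{"tx": 0,"ty": 0,"tz": 0.07,"rx": 0,"ry": 0,"rz": 0,"claw": 0.01},{"tx": 0,"ty": 0,"tz": 0.115,"rx": 0,"ry": 0,"rz": 0,"claw": 0.01},{"tx": 0.006,"ty": 0.04,"tz": 0.115,"rx": 0,"ry": 0,"rz": 0,"claw": 0.01},{"tx": 0.006,"ty": 0.08,"tz": 0.115,"rx": 0,"ry": 0,"rz": 0,"claw": 0.01},{"tx": 0.006,"ty": 0.103,"tz": 0.115,"rx": 0,"ry": 0,"rz": 0,"claw": 0.01},{"tx": -0.01,"ty": 0.105,"tz": 0.115,"rx": 0,"ry": 0,"rz": 0,"claw": 0.01},{"tx": -0.03,"ty": 0.107,"tz": 0.115,"rx": 0,"ry": 0,"rz": 0,"claw": 0.01},{"tx": -0.051,"ty": 0.108,"tz": 0.115,"rx": 0,"ry": 0,"rz": 0,"claw": 0.01},{"tx": -0.051,"ty": 0.108,"tz": 0.115,"rx": 0,"ry": 0,"rz": 0,"claw": 0.01}]}}

```text
clock: 22.25
eef_pos: [638.0, 309.2, 200.2]
tool_rot: [3.141, -0.004, 3.075]
force: [1.1, -0.2, -1.5]
width: 35.2
```

```bash
python3 - <<'E'
from h import *
s=read_state(); print(s["eef_pos"],s["tool_rot"],s["force"],s["width"])
w=save("wrist","pics/w7.png"); h=cv2.cvtColor(w,cv2.COLOR_RGB2HSV)
m=((h[...,0]>125)&(h[...,0]<150)&(h[...,1]>120)&(h[...,2]>60)).astype(np.uint8); m[150:]=0
ys,xs=np.nonzero(m); print("violet",m.sum(),xs.min(),xs.max(),ys.min(),ys.max())
o=((h[...,0]<14)&(h[...,1]>170)&(h[...,2]>60)).astype(np.uint8)
for r in (180,200,220,240,260,280,290): print(r,w[r,270:370:10].tolist() if r in(200,) else "", np.nonzero(o[r,270:370])[0][[0,-1]]+270 if o[r,270:370].any() else None)
E
```

```text
[638.00094971 309.15326909 200.18508629] [ 3.14103169 -0.00391795  3.0754731 ] [ 1.10302704 -0.17092511 -1.54058704] 35.23060435936252
violet 4904 194 441 68 96
180  [270 369]
200 [[176, 87, 43], [177, 85, 40], [77, 71, 65], [148, 134, 115], [139, 53, 4], [140, 55, 6], [140, 55, 7], [148, 134, 115], [19, 21, 41], [184, 91, 46]] [270 369]
220  [270 369]
240  [369 369]
260  None
280  None
290  None
```

The orange stripe faces the lamp with a gap of about 55 mm. Hold, retreat, half turn, show the green edge.

Call:
{"method": "apply_moves", "body": {"increments": [{"tx": 0,"ty": 0,"tz": 0,"rx": 0,"ry": 0,"rz": 0,"claw": 0.01},{"tx": 0,"ty": 0,"tz": 0,"rx": 0,"ry": 0,"rz": 0,"claw": 0.01},{"tx": 0,"ty": 0,"tz": 0,"rx": 0,"ry": 0,"rz": 0,"claw": 0.01},{"tx": 0,"ty": 0,"tz": 0,"rx": 0,"ry": 0,"rz": 0,"claw": 0.01},{"tx": 0,"ty": 0,"tz": 0,"rx": 0,"ry": 0,"rz": 0,"claw": 0.01},{"tx": 0,"ty": 0,"tz": 0,"rx": 0,"ry": 0,"rz": 0,"claw": 0.01},{"tx": 0,"ty": 0,"tz": 0,"rx": 0,"ry": 0,"rz": 0,"claw": 0.01},{"tx": 0,"ty": 0,"tz": 0,"rx": 0,"ry": 0,"rz": 0,"claw": 0.01},{"tx": 0,"ty": 0,"tz": 0,"rx": 0,"ry": 0,"rz": 0,"claw": 0.01},{"tx": 0,"ty": 0,"tz": 0,"rx": 0,"ry": 0,"rz": 0,"claw": 0.01},{"tx": 0.03,"ty": -0.003,"tz": 0,"rx": 0,"ry": 0,"rz": 0,"claw": 0.01},{"tx": 0.06,"ty": -0.007,"tz": 0,"rx": 0,"ry": 0,"rz": 0,"claw": 0.01}]}}

```text
clock: 23.5
eef_pos: [701.6, 301.9, 200.8]
tool_rot: [3.141, -0.0, 3.075]
force: [-0.4, 0.4, -2.2]
width: 35.1
```

Call:
{"method": "apply_moves", "body": {"increments": [{"tx": 0,"ty": 0,"tz": 0,"rx": 0,"ry": 0,"rz": -1.5,"claw": 0.01},{"tx": 0,"ty": 0,"tz": 0,"rx": 0,"ry": 0,"rz": -3,"claw": 0.01},{"tx": 0,"ty": 0,"tz": 0,"rx": 0,"ry": 0,"rz": -4.5,"claw": 0.01},{"tx": 0,"ty": 0,"tz": 0,"rx": 0,"ry": 0,"rz": -6,"claw": 0.01},{"tx": 0,"ty": 0,"tz": 0,"rx": 0,"ry": 0,"rz": -7.5,"claw": 0.01},{"tx": 0,"ty": 0,"tz": 0,"rx": 0,"ry": 0,"rz": -9,"claw": 0.01},{"tx": 0,"ty": 0,"tz": 0,"rx": 0,"ry": 0,"rz": -10.5,"claw": 0.01},{"tx": 0,"ty": 0,"tz": 0,"rx": 0,"ry": 0,"rz": -12,"claw": 0.01},{"tx": 0,"ty": 0,"tz": 0,"rx": 0,"ry": 0,"rz": -13.5,"claw": 0.01},{"tx": 0,"ty": 0,"tz": 0,"rx": 0,"ry": 0,"rz": -15,"claw": 0.01},{"tx": 0,"ty": 0,"tz": 0,"rx": 0,"ry": 0,"rz": -16.5,"claw": 0.01},{"tx": 0,"ty": 0,"tz": 0,"rx": 0,"ry": 0,"rz": -18,"claw": 0.01}]}}

```text
clock: 24.7
eef_pos: [701.5, 301.0, 200.1]
tool_rot: [-3.141, -0.0, 1.497]
force: [0.3, -0.2, -2.6]
width: 35.4
```

Call:
{"method": "apply_moves", "body": {"increments": [{"tx": 0,"ty": 0,"tz": 0,"rx": 0,"ry": 0,"rz": -1.5,"claw": 0.01},{"tx": 0,"ty": 0,"tz": 0,"rx": 0,"ry": 0,"rz": -3,"claw": 0.01},{"tx": 0,"ty": 0,"tz": 0,"rx": 0,"ry": 0,"rz": -4.5,"claw": 0.01},{"tx": 0,"ty": 0,"tz": 0,"rx": 0,"ry": 0,"rz": -6,"claw": 0.01},{"tx": 0,"ty": 0,"tz": 0,"rx": 0,"ry": 0,"rz": -7.5,"claw": 0.01},{"tx": 0,"ty": 0,"tz": 0,"rx": 0,"ry": 0,"rz": -9,"claw": 0.01},{"tx": 0,"ty": 0,"tz": 0,"rx": 0,"ry": 0,"rz": -10.5,"claw": 0.01},{"tx": 0,"ty": 0,"tz": 0,"rx": 0,"ry": 0,"rz": -12,"claw": 0.01},{"tx": 0,"ty": 0,"tz": 0,"rx": 0,"ry": 0,"rz": -13.5,"claw": 0.01},{"tx": 0,"ty": 0,"tz": 0,"rx": 0,"ry": 0,"rz": -15,"claw": 0.01},{"tx": 0,"ty": 0,"tz": 0,"rx": 0,"ry": 0,"rz": -16.5,"claw": 0.01},{"tx": 0,"ty": 0,"tz": 0,"rx": 0,"ry": 0,"rz": -18,"claw": 0.01}]}}

```text
clock: 25.9
eef_pos: [701.5, 301.2, 200.1]
tool_rot: [-3.141, 0.0, -0.073]
force: [-0.1, -0.8, -2.4]
width: 35.3
```

Ready at yaw -4°. Approach to about x=643 and hold.

Call:
{"method": "apply_moves", "body": {"increments": [{"tx": -0.02,"ty": 0.002,"tz": 0,"rx": 0,"ry": 0,"rz": 0,"claw": 0.01},{"tx": -0.04,"ty": 0.004,"tz": 0,"rx": 0,"ry": 0,"rz": 0,"claw": 0.01},{"tx": -0.059,"ty": 0.006,"tz": 0,"rx": 0,"ry": 0,"rz": 0,"claw": 0.01},{"tx": -0.059,"ty": 0.006,"tz": 0,"rx": 0,"ry": 0,"rz": 0,"claw": 0.01},{"tx": -0.059,"ty": 0.006,"tz": 0,"rx": 0,"ry": 0,"rz": 0,"claw": 0.01},{"tx": -0.059,"ty": 0.006,"tz": 0,"rx": 0,"ry": 0,"rz": 0,"claw": 0.01},{"tx": -0.059,"ty": 0.006,"tz": 0,"rx": 0,"ry": 0,"rz": 0,"claw": 0.01},{"tx": -0.059,"ty": 0.006,"tz": 0,"rx": 0,"ry": 0,"rz": 0,"claw": 0.01},{"tx": -0.059,"ty": 0.006,"tz": 0,"rx": 0,"ry": 0,"rz": 0,"claw": 0.01},{"tx": -0.059,"ty": 0.006,"tz": 0,"rx": 0,"ry": 0,"rz": 0,"claw": 0.01}]}}

```text
clock: 26.9
eef_pos: [642.8, 306.4, 200.1]
tool_rot: [3.141, -0.0, -0.069]
force: [-0.3, -0.4, -2.6]
width: 35.6
```

Call:
{"method": "apply_moves", "body": {"increments": [{"tx": 0,"ty": 0,"tz": 0,"rx": 0,"ry": 0,"rz": 0,"claw": 0.01},{"tx": 0,"ty": 0,"tz": 0,"rx": 0,"ry": 0,"rz": 0,"claw": 0.01},{"tx": 0,"ty": 0,"tz": 0,"rx": 0,"ry": 0,"rz": 0,"claw": 0.01},{"tx": 0,"ty": 0,"tz": 0,"rx": 0,"ry": 0,"rz": 0,"claw": 0.01},{"tx": 0,"ty": 0,"tz": 0,"rx": 0,"ry": 0,"rz": 0,"claw": 0.01}]}}

```text
clock: 27.4
eef_pos: [642.6, 306.7, 200.2]
tool_rot: [3.142, -0.0, -0.068]
force: [-0.6, -0.7, -2.7]
width: 35.3
```

```bash
python3 - <<'E'
from h import *
s=read_state(); print(s["eef_pos"],s["tool_rot"],s["force"],s["width"],s["clock"])
w=save("wrist","pics/w8.png"); h=cv2.cvtColor(w,cv2.COLOR_RGB2HSV)
# facing camera now = +x world side, should be the orange edge
for r in (190,200,210,220): print(r,w[r,270:370:10].tolist())
# handset in top view and side view: green stripe
a=save("side","pics/s8.png"); hs=cv2.cvtColor(a,cv2.COLOR_RGB2HSV)
m=(hs[...,0]>50)&(hs[...,0]<85)&(hs[...,1]>100)
q=proj("side",[[612,309,200],[640,309,200]]).astype(int); print(q); print([ (x,y) for y,x in np.argwhere(m[q[0][1]-40:q[0][1]+40,q[0][0]-40:q[0][0]+40])[:5]])
E
```

```text
[642.57138186 306.65954481 200.21577931] [ 3.14158488e+00 -1.96761318e-05 -6.83716472e-02] [-0.6416113  -0.67823664 -2.67938398] 35.31676148081936 27.4
190 [[177, 87, 43], [177, 87, 42], [180, 163, 138], [179, 162, 138], [170, 67, 6], [170, 66, 3], [170, 65, 1], [180, 164, 140], [161, 79, 39], [166, 81, 40]]
200 [[179, 87, 45], [176, 88, 42], [95, 84, 76], [179, 162, 137], [170, 66, 2], [169, 64, 1], [171, 66, 4], [179, 162, 138], [12, 19, 48], [182, 91, 45]]
210 [[164, 81, 38], [86, 58, 42], [179, 162, 138], [179, 162, 137], [179, 161, 138], [179, 163, 138], [179, 163, 138], [180, 163, 138], [92, 81, 74], [65, 32, 17]]
220 [[167, 84, 41], [179, 162, 137], [179, 163, 139], [180, 163, 139], [180, 163, 138], [180, 163, 139], [181, 164, 139], [179, 162, 138], [180, 163, 138], [71, 37, 24]]
[[280 103]
 [290 100]]
[]
```

The green edge faced the lamp for 1.2 s (the orange edge is seen on the far side). Now retreat, rise above bottle height and travel towards the dock while turning.

Call:
{"method": "apply_moves", "body": {"increments": [{"tx": 0.03,"ty": -0.003,"tz": 0,"rx": 0,"ry": 0,"rz": 0,"claw": 0.01},{"tx": 0.055,"ty": -0.006,"tz": 0.01,"rx": 0,"ry": 0,"rz": 0,"claw": 0.01},{"tx": 0.055,"ty": -0.03,"tz": 0.04,"rx": 0,"ry": 0,"rz": 0,"claw": 0.01},{"tx": 0.05,"ty": -0.06,"tz": 0.07,"rx": 0,"ry": 0,"rz": 1,"claw": 0.01},{"tx": 0.04,"ty": -0.095,"tz": 0.1,"rx": 0,"ry": 0,"rz": 2.2,"claw": 0.01},{"tx": 0.03,"ty": -0.13,"tz": 0.12,"rx": 0,"ry": 0,"rz": 3.4,"claw": 0.01},{"tx": 0.02,"ty": -0.17,"tz": 0.135,"rx": 0,"ry": 0,"rz": 4.6,"claw": 0.01},{"tx": 0.01,"ty": -0.21,"tz": 0.135,"rx": 0,"ry": 0,"rz": 5.8,"claw": 0.01},{"tx": 0,"ty": -0.25,"tz": 0.135,"rx": 0,"ry": 0,"rz": 7,"claw": 0.01},{"tx": -0.01,"ty": -0.29,"tz": 0.135,"rx": 0,"ry": 0,"rz": 8.2,"claw": 0.01},{"tx": -0.02,"ty": -0.33,"tz": 0.135,"rx": 0,"ry": 0,"rz": 9.4,"claw": 0.01},{"tx": -0.03,"ty": -0.37,"tz": 0.135,"rx": 0,"ry": 0,"rz": 10.6,"claw": 0.01}]}}

```text
clock: 28.7
eef_pos: [611.9, -65.0, 335.5]
tool_rot: [3.141, -0.0, 0.861]
force: [0.7, -1.1, -2.5]
width: 35.4
```

Call:
{"method": "apply_moves", "body": {"increments": [{"tx": -0.01,"ty": -0.04,"tz": 0,"rx": 0,"ry": 0,"rz": 1.2,"claw": 0.01},{"tx": -0.02,"ty": -0.08,"tz": 0,"rx": 0,"ry": 0,"rz": 2.4,"claw": 0.01},{"tx": -0.03,"ty": -0.12,"tz": 0,"rx": 0,"ry": 0,"rz": 3.6,"claw": 0.01},{"tx": -0.04,"ty": -0.16,"tz": 0,"rx": 0,"ry": 0,"rz": 4.8,"claw": 0.01},{"tx": -0.055,"ty": -0.2,"tz": 0,"rx": 0,"ry": 0,"rz": 6,"claw": 0.01},{"tx": -0.07,"ty": -0.235,"tz": 0,"rx": 0,"ry": 0,"rz": 7.2,"claw": 0.01},{"tx": -0.088,"ty": -0.265,"tz": 0,"rx": 0,"ry": 0,"rz": 8.4,"claw": 0.01},{"tx": -0.088,"ty": -0.265,"tz": 0,"rx": 0,"ry": 0,"rz": 9,"claw": 0.01},{"tx": -0.088,"ty": -0.265,"tz": 0,"rx": 0,"ry": 0,"rz": 9,"claw": 0.01},{"tx": -0.088,"ty": -0.265,"tz": 0,"rx": 0,"ry": 0,"rz": 9,"claw": 0.01}]}}

```text
clock: 29.7
eef_pos: [525.0, -327.6, 335.1]
tool_rot: [3.141, -0.001, 1.641]
force: [0.7, 0.1, -2.1]
width: 35.3
```

```bash
python3 - <<'E'
from h import *
s=read_state(); print(s["eef_pos"],s["tool_rot"],s["qpos"],s["width"],s["clock"],s["force"])
E
```

```text
[ 525.02694847 -327.57872369  335.12620364] [ 3.14110866e+00 -9.38970578e-04  1.64147376e+00] [ 0.15590158  0.52520642  0.61447142  1.40974716 -0.30553903  1.30232945
  0.85824474] 35.30443007701174 29.7 [ 0.74389265  0.13801375 -2.1347713 ]
```

```bash
python3 - <<'E'
from h import *
import pickle
from scipy.optimize import least_squares
c=pickle.load(open("wd.pkl","rb"))
X0=np.array([[19.5,25,0],[19.5,-25,0],[19.5,25,81],[19.5,-25,81],[-21.5,35,4],[-21.5,-35,4]],float)
U0=np.array([[415,262],[413,385],[500,308],[500,447],[303,240],[312,425]],float)
def fit(X,U,z=None):
    uv=(U+.5)/4-.5+[223,122]
    W=lambda p:np.array([p[0],p[1],p[2] if z is None else z])+R.from_euler('xyz',[0,np.radians(20),p[-1]]).apply(X)
    r=least_squares(lambda p:(proj("wrist",W(p),c)-uv).ravel(),[470,-333,45,.07] if z is None else [470,-333,.07]); p=r.x
    print(np.r_[p[:-1],np.degrees(p[-1])].round(1),np.abs(r.fun).max().round(2))
for z in (None,40,45,50):
    print(z); fit(X0[:4],U0[:4],z); fit(X0,U0,z); fit(X0[2:],U0[2:],z)
# top-view check of the same: project estimate into top image and sample edge
P=np.array([468,-333,45.])+R.from_euler('xyz',[0,np.radians(20),np.radians(4.2)]).apply(X0)
q=proj("top",P).round(1); print(q.tolist())
t=cv2.imread("pics/top0.png")
for r in (221,224,227): print(r,t[r,405:445].mean(1).astype(int).tolist())
for col in(418,424,430): print(col,t[203:245,col].mean(1).astype(int).tolist())
E
```

```text
None
[ 469.3 -339.    23.4    4.3] 0.38
[ 467.1 -333.4   43.1    4.4] 1.3
[ 466.4 -332.4   45.9    4.7] 1.22
40
[ 468.  -334.6    4.6] 1.08
[ 467.2 -334.2    4.4] 1.5
[ 466.7 -334.     4.6] 1.04
45
[ 467.6 -333.3    4.8] 1.36
[ 467.  -332.9    4.5] 1.28
[ 466.5 -332.6    4.7] 1.18
50
[ 467.2 -332.     4.9] 1.65
[ 466.8 -331.5    4.5] 1.51
[ 466.3 -331.2    4.8] 1.37
[[417.2, 222.6], [434.1, 221.2], [422.8, 210.9], [440.8, 209.4], [416.8, 235.3], [440.8, 233.2]]
221 [92, 94, 80, 31, 45, 69, 80, 80, 79, 79, 67, 37, 47, 67, 82, 85, 86, 87, 87, 84, 84, 85, 86, 85, 85, 85, 84, 85, 85, 115, 151, 164, 137, 82, 84, 97, 97, 98, 97, 96]
224 [95, 97, 85, 36, 35, 63, 81, 79, 83, 126, 170, 171, 167, 164, 163, 164, 166, 166, 164, 166, 167, 170, 171, 170, 171, 170, 170, 170, 170, 171, 170, 169, 168, 129, 82, 93, 93, 93, 95, 95]
227 [98, 98, 96, 79, 27, 53, 76, 78, 71, 85, 143, 171, 171, 172, 170, 170, 171, 169, 171, 170, 171, 170, 171, 170, 171, 171, 170, 170, 172, 170, 170, 171, 170, 148, 101, 88, 96, 96, 94, 94]
418 [97, 96, 96, 94, 94, 74, 65, 77, 79, 77, 77, 78, 77, 46, 33, 41, 47, 57, 67, 73, 102, 164, 170, 171, 172, 170, 171, 171, 171, 171, 171, 171, 171, 172, 153, 97, 65, 53, 54, 93, 96, 99]
424 [96, 95, 95, 95, 96, 65, 74, 165, 182, 107, 86, 85, 86, 87, 86, 85, 85, 84, 84, 86, 126, 166, 171, 172, 170, 171, 170, 171, 171, 171, 171, 170, 171, 171, 116, 79, 56, 52, 95, 96, 96, 100]
430 [96, 95, 96, 95, 74, 65, 124, 169, 154, 99, 81, 79, 85, 86, 86, 84, 86, 85, 85, 94, 163, 170, 170, 171, 171, 170, 172, 171, 171, 170, 171, 171, 133, 148, 95, 62, 52, 52, 94, 98, 95, 100]
```

Call:
{"method": "apply_moves", "body": {"increments": [{"tx": 0,"ty": 0,"tz": 0,"rx": -0.08,"ry": 1,"rz": 0,"claw": 0.01},{"tx": 0,"ty": 0,"tz": 0,"rx": -0.16,"ry": 2,"rz": 0,"claw": 0.01},{"tx": -0.005,"ty": 0.001,"tz": 0,"rx": -0.24,"ry": 3,"rz": 0,"claw": 0.01},{"tx": -0.005,"ty": 0.001,"tz": 0,"rx": -0.31,"ry": 3.99,"rz": 0,"claw": 0.01},{"tx": -0.005,"ty": 0.001,"tz": -0.03,"rx": -0.31,"ry": 3.99,"rz": 0,"claw": 0.01},{"tx": -0.005,"ty": 0.001,"tz": -0.06,"rx": -0.31,"ry": 3.99,"rz": 0,"claw": 0.01},{"tx": -0.005,"ty": 0.001,"tz": -0.09,"rx": -0.31,"ry": 3.99,"rz": 0,"claw": 0.01},{"tx": -0.005,"ty": 0.001,"tz": -0.115,"rx": -0.31,"ry": 3.99,"rz": 0,"claw": 0.01},{"tx": -0.005,"ty": 0.001,"tz": -0.131,"rx": -0.31,"ry": 3.99,"rz": 0,"claw": 0.01},{"tx": -0.005,"ty": 0.001,"tz": -0.131,"rx": -0.31,"ry": 3.99,"rz": 0,"claw": 0.01},{"tx": -0.005,"ty": 0.001,"tz": -0.131,"rx": -0.31,"ry": 3.99,"rz": 0,"claw": 0.01}]}}

```text
clock: 30.8
eef_pos: [520.5, -326.5, 204.4]
tool_rot: [-2.793, 0.002, 1.644]
force: [0.9, -0.2, -2.4]
width: 35.4
```

```bash
python3 - <<'E'
from h import *
s=read_state(); Rt=R.from_euler('xyz',s["tool_rot"]).as_matrix(); print(s["eef_pos"],Rt.round(3).tolist(),s["qpos"],s["width"],s["force"],s["clock"])
hz=-Rt[:,2]; print("foot",s["eef_pos"]-87.5*hz, "tilt",np.degrees(np.arccos(hz[2])))
# measure handset vs dock in side view: orange/green stripes and dock greys, via numeric crops saved for record
save("side","pics/s9.png"); save("wrist","pics/w9.png")
E
```

```text
[ 520.54454811 -326.53753449  204.39393694] [[-0.073, 0.937, -0.341], [0.997, 0.068, -0.027], [-0.002, -0.342, -0.94]] [ 0.11874562  0.82914908  0.61225486  1.29576855 -0.21760572  1.40486575
  0.76295117] 35.3790551614595 [ 0.86313561 -0.24329471 -2.38607583] 30.8
foot [ 490.72163125 -328.91980355  122.16761255] tilt 19.993834143758015
```

Call:
{"method": "apply_moves", "body": {"increments": [{"tx": -0.007,"ty": -0.0005,"tz": -0.019,"rx": 0,"ry": 0,"rz": 0,"claw": 0.01},{"tx": -0.014,"ty": -0.001,"tz": -0.038,"rx": 0,"ry": 0,"rz": 0,"claw": 0.01},{"tx": -0.0195,"ty": -0.0015,"tz": -0.0535,"rx": 0,"ry": 0,"rz": 0,"claw": 0.01},{"tx": -0.0225,"ty": -0.002,"tz": -0.062,"rx": 0,"ry": 0,"rz": 0,"claw": 0.01},{"tx": -0.024,"ty": -0.002,"tz": -0.066,"rx": 0,"ry": 0,"rz": 0,"claw": 0.01},{"tx": -0.024,"ty": -0.002,"tz": -0.066,"rx": 0,"ry": 0,"rz": 0,"claw": 0.01}]}}

```text
clock: 31.5
eef_pos: [495.9, -329.5, 138.6]
tool_rot: [-2.793, 0.002, 1.642]
force: [-0.3, 0.2, -1.9]
width: 35.3
```

Call:
{"method": "apply_moves", "body": {"increments": [{"tx": 0.0014,"ty": 0.0001,"tz": -0.0005,"rx": 0,"ry": 0,"rz": 0,"claw": 0.01},{"tx": 0.0028,"ty": 0.0002,"tz": -0.001,"rx": 0,"ry": 0,"rz": 0,"claw": 0.01},{"tx": 0.0028,"ty": 0.0002,"tz": -0.001,"rx": 0,"ry": 0,"rz": 0,"claw": 0.01}]}}

```text
clock: 31.8
eef_pos: [499.2, -329.2, 137.6]
tool_rot: [-2.794, 0.003, 1.643]
force: [0.1, 0.7, -1.6]
width: 35.3
```

Call:
{"method": "apply_moves", "body": {"increments": [{"tx": 0.001,"ty": 0.0001,"tz": -0.0003,"rx": 0,"ry": 0,"rz": 0,"claw": 0.01},{"tx": 0.0019,"ty": 0.0001,"tz": -0.0007,"rx": 0,"ry": 0,"rz": 0,"claw": 0.01},{"tx": 0.0019,"ty": 0.0001,"tz": -0.0007,"rx": 0,"ry": 0,"rz": 0,"claw": 0.01}]}}

```text
clock: 32.1
eef_pos: [500.5, -329.0, 136.4]
tool_rot: [-2.792, 0.002, 1.643]
force: [-0.2, 0.4, -2.7]
width: 35.4
```

Call:
{"method": "apply_moves", "body": {"increments": [{"tx": 0.001,"ty": 0.0001,"tz": -0.0003,"rx": 0,"ry": 0,"rz": 0,"claw": 0.01},{"tx": 0.0019,"ty": 0.0001,"tz": -0.0007,"rx": 0,"ry": 0,"rz": 0,"claw": 0.01},{"tx": 0.0019,"ty": 0.0001,"tz": -0.0007,"rx": 0,"ry": 0,"rz": 0,"claw": 0.01}]}}

```text
clock: 32.4
eef_pos: [501.9, -329.0, 135.8]
tool_rot: [-2.792, 0.002, 1.642]
force: [-1.0, -0.1, -1.4]
width: 35.4
```

Call:
{"method": "apply_moves", "body": {"increments": [{"tx": 0.001,"ty": 0.0001,"tz": -0.0003,"rx": 0,"ry": 0,"rz": 0,"claw": 0.01},{"tx": 0.0019,"ty": 0.0001,"tz": -0.0007,"rx": 0,"ry": 0,"rz": 0,"claw": 0.01},{"tx": 0.0019,"ty": 0.0001,"tz": -0.0007,"rx": 0,"ry": 0,"rz": 0,"claw": 0.01}]}}

```text
clock: 32.7
eef_pos: [502.1, -329.1, 135.7]
tool_rot: [-2.789, 0.002, 1.641]
force: [-5.3, 0.5, 2.8]
width: 35.1
```

Back touches the backrest at eef x≈502. Back off about 1.5 mm and lower along the slope until the foot meets the ledge.

Call:
{"method": "apply_moves", "body": {"increments": [{"tx": -0.0021,"ty": -0.0002,"tz": 0.0008,"rx": 0,"ry": 0,"rz": 0,"claw": 0.01},{"tx": -0.0028,"ty": -0.0002,"tz": -0.0012,"rx": 0,"ry": 0,"rz": 0,"claw": 0.01},{"tx": -0.0035,"ty": -0.0003,"tz": -0.003,"rx": 0,"ry": 0,"rz": 0,"claw": 0.01},{"tx": -0.0041,"ty": -0.0004,"tz": -0.0048,"rx": 0,"ry": 0,"rz": 0,"claw": 0.01},{"tx": -0.0041,"ty": -0.0004,"tz": -0.0048,"rx": 0,"ry": 0,"rz": 0,"claw": 0.01}]}}

```text
clock: 33.2
eef_pos: [499.8, -329.3, 129.9]
tool_rot: [-2.792, 0.002, 1.642]
force: [-3.1, -0.6, -2.0]
width: 35.1
```

Call:
{"method": "apply_moves", "body": {"increments": [{"tx": -0.0004,"ty": 0,"tz": -0.001,"rx": 0,"ry": 0,"rz": 0,"claw": 0.01},{"tx": -0.0007,"ty": -0.0001,"tz": -0.002,"rx": 0,"ry": 0,"rz": 0,"claw": 0.01},{"tx": -0.0007,"ty": -0.0001,"tz": -0.002,"rx": 0,"ry": 0,"rz": 0,"claw": 0.01}]}}

```text
clock: 33.5
eef_pos: [499.2, -329.4, 128.2]
tool_rot: [-2.792, 0.002, 1.642]
force: [-2.8, -1.3, -0.8]
width: 35.5
```

Call:
{"method": "apply_moves", "body": {"increments": [{"tx": -0.001,"ty": -0.0001,"tz": 0,"rx": 0,"ry": 0,"rz": 0,"claw": 0.01},{"tx": -0.0014,"ty": -0.0001,"tz": -0.001,"rx": 0,"ry": 0,"rz": 0,"claw": 0.01},{"tx": -0.0018,"ty": -0.0002,"tz": -0.002,"rx": 0,"ry": 0,"rz": 0,"claw": 0.01},{"tx": -0.0018,"ty": -0.0002,"tz": -0.002,"rx": 0,"ry": 0,"rz": 0,"claw": 0.01}]}}

```text
clock: 33.9
eef_pos: [498.5, -329.3, 126.7]
tool_rot: [-2.794, 0.002, 1.643]
force: [1.1, 1.3, 2.2]
width: 35.3
```

Call:
{"method": "apply_moves", "body": {"increments": [{"tx": -0.0004,"ty": 0,"tz": -0.001,"rx": 0,"ry": 0,"rz": 0,"claw": 0.01},{"tx": -0.0007,"ty": -0.0001,"tz": -0.002,"rx": 0,"ry": 0,"rz": 0,"claw": 0.01},{"tx": -0.0007,"ty": -0.0001,"tz": -0.002,"rx": 0,"ry": 0,"rz": 0,"claw": 0.01}]}}

```text
clock: 34.2
eef_pos: [498.5, -329.4, 126.6]
tool_rot: [-2.795, 0.003, 1.643]
force: [1.3, 2.7, 14.0]
width: 35.4
```

Foot is on the ledge: z force rises to 14 N at the expected height, with the back at the backrest. Ease off and release.

Call:
{"method": "apply_moves", "body": {"increments": [{"tx": 0.0004,"ty": 0,"tz": 0.0015,"rx": 0,"ry": 0,"rz": 0,"claw": 0.01},{"tx": 0.0004,"ty": 0,"tz": 0.0015,"rx": 0,"ry": 0,"rz": 0,"claw": 0.02},{"tx": 0.0004,"ty": 0,"tz": 0.0015,"rx": 0,"ry": 0,"rz": 0,"claw": 0.036},{"tx": 0.0004,"ty": 0,"tz": 0.0015,"rx": 0,"ry": 0,"rz": 0,"claw": 0.04},{"tx": 0.0004,"ty": 0,"tz": 0.0015,"rx": 0,"ry": 0,"rz": 0,"claw": 0.045},{"tx": 0.0004,"ty": 0,"tz": 0.0015,"rx": 0,"ry": 0,"rz": 0,"claw": 0.055},{"tx": 0.0004,"ty": 0,"tz": 0.0015,"rx": 0,"ry": 0,"rz": 0,"claw": 0.07},{"tx": 0.0004,"ty": 0,"tz": 0.0015,"rx": 0,"ry": 0,"rz": 0,"claw": 0.08},{"tx": 0.0004,"ty": 0,"tz": 0.0015,"rx": 0,"ry": 0,"rz": 0,"claw": 0.08}]}}

```text
clock: 35.1
eef_pos: [497.2, -329.7, 125.7]
tool_rot: [-2.792, 0.002, 1.642]
force: [0.1, 0.2, 0.7]
width: 79.9
```

```bash
python3 - <<'E'
from h import *
s=read_state(); print(s["eef_pos"],s["width"],s["force"],s["clock"])
import time
c=cam("wrist"); w=save("wrist","pics/w10.png"); a=save("side","pics/s10.png")
# top face of handset if docked: centre at O+165 z
Rr=R.from_euler('xyz',[0,np.radians(20),np.radians(4.5)]); O=np.array([467.5,-332,45])
X=np.array([[-18,-26,165],[-18,26,165],[18,26,165],[18,-26,165]],float); print(proj("wrist",O+Rr.apply(X),c).round(1).tolist())
h=cv2.cvtColor(w,cv2.COLOR_RGB2HSV); m=((h[...,1]<70)&(h[...,2]>95)).astype(np.uint8)
q=proj("wrist",O+Rr.apply([[0,0,165]]),c)[0].astype(int); n,l,st,ce=cv2.connectedComponentsWithStats(m); k=l[q[1],q[0]]; print(q,st[k],ce[k])
E
```

```text
[ 497.15677748 -329.68655135  125.72289942] 79.88317725753474 [0.05098881 0.21030805 0.71104566] 35.1
[[268.2, 369.7], [260.5, 239.6], [369.9, 239.1], [364.5, 369.4]]
[315 308] [  268   158    99   193 14172] [316.84307084 267.09928027]
```

Call:
{"method": "apply_moves", "body": {"increments": [{"tx": 0.0068,"ty": 0.0005,"tz": 0.0188,"rx": 0,"ry": 0,"rz": 0,"claw": 0.085},{"tx": 0.0136,"ty": 0.001,"tz": 0.0376,"rx": 0,"ry": 0,"rz": 0,"claw": 0.085},{"tx": 0.0205,"ty": 0.0016,"tz": 0.0564,"rx": 0,"ry": 0,"rz": 0,"claw": 0.085},{"tx": 0.034,"ty": 0.0027,"tz": 0.094,"rx": 0,"ry": 0,"rz": 0,"claw": 0.085},{"tx": 0.048,"ty": 0.0038,"tz": 0.132,"rx": 0,"ry": 0,"rz": 0,"claw": 0.085},{"tx": 0.061,"ty": 0.005,"tz": 0.169,"rx": 0,"ry": 0,"rz": 0,"claw": 0.085},{"tx": 0.061,"ty": 0.005,"tz": 0.169,"rx": 0,"ry": 0,"rz": 0,"claw": 0.085},{"tx": 0.061,"ty": 0.005,"tz": 0.169,"rx": 0,"ry": 0,"rz": 0,"claw": 0.085}]}}

```text
clock: 36.0
eef_pos: [558.5, -324.9, 295.3]
tool_rot: [-2.794, 0.003, 1.643]
force: [-0.8, -0.1, -0.7]
width: 85.3
```

```bash
python3 - <<'E'
from h import *
s=read_state(); print(s["eef_pos"],s["force"],s["clock"])
c=cam("wrist"); w=save("wrist","pics/w11.png"); sd=save("side","pics/s11.png"); t=save("top","pics/t11.png")
Rr=R.from_euler('xyz',[0,np.radians(20),np.radians(4.5)]); O=np.array([467.5,-332,45])
X=np.array([[-18,-26,165],[-18,26,165],[18,26,165],[18,-26,165]],float); Q=proj("wrist",O+Rr.apply(X),c); print("pred",Q.round(1).tolist())
h=cv2.cvtColor(w,cv2.COLOR_RGB2HSV); m=((h[...,1]<70)&(h[...,2]>95)).astype(np.uint8)
q=Q.mean(0).astype(int); n,l,st,ce=cv2.connectedComponentsWithStats(m); k=l[q[1],q[0]]; print(q,st[k],ce[k])
for n,ax in(("side",sd),):
    qq=proj(n,O+Rr.apply([[-18,0,85],[18,0,150],[0,0,165],[0,-26,85],[-18,0,50]])).astype(int); print(qq.tolist(),[ax[y,x].tolist() for x,y in qq])
# bystanders: image difference of side views away from arm/handset/dock
a=cv2.imread("pics/side0.png"); b=cv2.imread("pics/s11.png")
for nm,p in dict(cup=(494,-58,50),bottle=(465,-198,100),clock=(590,-60,40),jar=(590,40,40),book=(780,-30,30),remote=(440,150,10)).items():
    x,y=proj("side",[p])[0].astype(int); d=np.abs(a[y-18:y+18,x-18:x+18].astype(int)-b[y-18:y+18,x-18:x+18]).max(2); print(nm,(x,y),"changed px",int((d>60).sum()))
E
```

```text
[ 558.49708646 -324.94174341  295.287035  ] [-0.77346007 -0.09291024 -0.68740787] 36.0
pred [[297.7, 221.1], [296.4, 163.5], [338.2, 163.3], [337.7, 220.9]]
[317 192] [ 299  142   38   77 2358] [316.81891433 181.13231552]
[[356, 325], [382, 299], [378, 296], [371, 333], [350, 336]] [[39, 34, 31], [63, 53, 51], [64, 53, 50], [32, 61, 30], [115, 108, 99]]
cup (np.int64(302), np.int64(248)) changed px 65
bottle (np.int64(318), np.int64(285)) changed px 3
clock (np.int64(337), np.int64(237)) changed px 13
jar (np.int64(318), np.int64(210)) changed px 0
book (np.int64(393), np.int64(206)) changed px 508
remote (np.int64(250), np.int64(209)) changed px 0
```

```bash
python3 - <<'E'
from h import *
a=cv2.imread("pics/side0.png").astype(int)
for f in("s8","s10","s11"):
    b=cv2.imread(f"pics/{f}.png").astype(int); print(f,[(nm,int((np.abs(a[y-18:y+18,x-18:x+18]-b[y-18:y+18,x-18:x+18]).max(2)>60).sum())) for nm,(x,y) in dict(book=(393,206),book2=(415,235),cup=(302,248),bottle=(318,285)).items()])
print("arm in side view",proj("side",[[558,-325,330],[600,-320,420]]).round())
t0=cv2.imread("pics/top0.png").astype(int); t=cv2.imread("pics/t11.png").astype(int)
red=lambda i:np.argwhere((i[90:165,295:375,2]>150)&(i[90:165,295:375,1]<60)&(i[90:165,295:375,0]<60))
for i in(t0,t): r=red(i); print(len(r),r.mean(0).round(2))
s=read_state();print(s["clock"])
E
```

```text
s8 [('book', 0), ('book2', 0), ('cup', 34), ('bottle', 0)]
s10 [('book', 219), ('book2', 1160), ('cup', 64), ('bottle', 3)]
s11 [('book', 508), ('book2', 534), ('cup', 65), ('bottle', 3)]
arm in side view [[403. 247.]
 [430. 202.]]
2174 [38.7  41.24]
2253 [38.56 41.45]
36.15
```

The book difference is just the arm in front of it: its red centroid in the top view is unchanged. The gripper is clear, so I'm handing in.

```bash
python3 -c "
from cell import *
print(finish_job())"
```

```text
the job is handed in; nothing more can be done
None
```

I showed all four sides of the handset to the lamp window in order, stood it on the black dock, and handed the job in at about 36 s; no verdict came back.

- **Lamp:** each side was held squarely in front of the glass for more than a second, with the handset upright. The measured gap was about 60 mm for the back and orange edge. For the other two it comes from the commanded pose. I held it by the edges for the keypad and back, stood it on a free patch of table, then re-gripped it by keypad and back for the two edges.
- **Dock:** I felt the backrest contact first and then the foot on the ledge at the expected height. After release the handset's top was within about 3 pixels of the predicted docked position. The side view showed the keypad outwards. The gripper was open, clear and reading no force.
- **Bystanders:** checks on the cup, clock, jar, bottle, book and remote showed no displacement. The spectacles were only covered through the book they lie on.

**What went wrong or disagreed:**
- **First grasp:** it missed, because the real fingertips sit about 39 mm above the reported TCP. The fingers closed on the handset's top with about 26 N and shifted it by 2–4 mm without tipping it. I corrected for the offset after that.
- **Camera mismatch:** the top and wrist cameras differed by up to about 5 mm on the dock and lamp, so I placed the handset on the dock by touch.

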